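# Move the two-position desk lamp to the other side of the book

## Robot

A 7-joint arm with a two-finger parallel gripper is mounted at the origin on the work surface. World frame = base frame: x ahead of the robot, y to its left, z up, the work surface at z = 0. Lengths are in m, angles in degrees, forces in N, time in s.
With the tool pointing down it reaches from about 0.4 to 0.925 m from the base axis. Payload 5.6 kg.
Tool frame: the origin (TCP) lies midway between the tips of the shut fingers; the grasp point (between the pads) lies 19 mm behind it; z points along the fingers, y is the line along which they close (so a half turn about z gives the same grasp; the last joint's range is limited). The gripper opens to 85 mm and grips with 20 to 120 N. Pads are 22 mm wide; open, the fingers measure 114 mm over their backs; the gripper's body (76 mm by 85 mm) begins 54 mm behind the grasp point. The pads swing forward as they close: fully open they stand 13 mm farther back than shut.
Start: joints at [-77.521, 26.786, -0.665, 91.828, 0.344, 61.387, -3.226], TCP at [0.168, 0.628, 0.231] pointing down, gripper open.
Joint ranges: [-144.91, 144.91], [-17.63, 115.5], [-89.93, 88.59], [15.96, 139.68], [-74.01, 254.01], [8.47, 105.57], [-167.45, 167.45]. Speed limits (degrees/s): [147.25, 147.25, 180, 180, 180, 180, 180].

## Interface

Orientations are given as a 3x3 rotation matrix whose columns are the frame's x, y, z axes.
In Python, from workcell import r gives the robot as it stands.
- The arm moves only by the tool step_arm, never from a script. Its argument "increments" is a list of rows, each an object with "linear": the shift along the tool's x, y, z as a fraction of full scale, a list of three; "rot": the turn, a rotation vector about the tool's x, y, z as a fraction of full scale, a list of three; "jaw": the closure, from 0 (fully open) to 1 (shut). A call has 1 to 12 rows; each row is the pose to reach, as a shift and turn from the pose commanded when the call began, along the tool's axes at that moment, turning the shorter way round; what a row does not reach only later rows make up. Full scale, the value 1, is 500 mm for a shift and 180 degrees for a turn. A row lasts 1/8 s, in which the tool goes at most 62.5 mm and 10.7 degrees, less where a joint would pass 70% of its speed; a pose out of reach is approached as far as the arm can. A call with a number of a shift or a turn outside -1 to 1 is refused whole. A call with a gripper value outside its range is refused whole. The fingers move at their own pace and stop on an object; "squeeze" is the grip in N (left out, the last holds). Time passes only in rows, so rows that repeat a pose let the fingers close. It gives the time, the measured TCP pose, the force, the opening and the grip force at its end, in the units of the state.
- r.observe(): the state, without advancing time (a new reading comes with each control period).
- r.read_camera(name): name is "scene" or "top" or "wrist"; returns a dict with "color" (400x640x3 uint8, blue, green, red), "K" (3x3 intrinsics, pixels), "k1" (the pictures are not rectified: a ray, as slopes to the right and down, at radius r is drawn at 1 + k1 r^2 times it, then the intrinsics apply), "R" (3x3) and "t" (3): a world point X has camera coordinates R X + t. Camera axes: x right, y down, z forward; pixel columns grow to the right and rows downward; lengths in m; the calibration is good to about 2 mm. A picture is of the moment at which its call begins. There is no depth.
- r.job_done(): hands the job in; it is judged then, once.
The state is a dict: "time": time; "joint_pos": joint angles; "qvel": joint speeds; "joint_torque": joint torques, N m; "tool_pos": TCP position; "ee_rot": TCP orientation; "ft_force": force on the tool from outside, world axes, zero at the start; "moment": the same for the moment, N m; "width": finger opening in m; "finger_force": force on a finger pad.
Only numpy, scipy, OpenCV 4.12 (cv2) and the standard library are available. Lean on these libraries where they do the work, as an engineer would, in place of code of your own. Each camera call takes 0.05 s, during which the arm holds its last target. There are 200 camera calls.

## Task

Seen from the robot, the desk lamp stands to the right of the open exercise book, where the writing hand shades the page: take it by the black switch block on its foot, lift it a few centimetres clear of the desk, rock its stem off its stop until it stands upright, and keep it balanced upright, for at least four seconds on end, while you carry it across to the grey felt mat on the left of the book. Over the mat let the stem down gently onto its other stop, so that the head leans towards the book again, set the foot down squarely in the middle of the mat, switch block towards the robot, and let go. Touch neither stem nor head, never tip the foot more than about twelve degrees, never let the stem swing fast or knock against a stop, do not drop the lamp, and leave the abacus, the pen cup and the glass cube where they are.

Things in the scene. Friction and masses are not known exactly. Their poses are not given: they have to be found in the camera images.
- lamp: Foot of the desk lamp, carrying the rest of it: chrome plate 250 x 130 x 14 mm (x, y, z); 0.36 kg with switch block and fork, the whole lamp 0.63 kg. Origin: centre of its underside; x along the foot from the switch block (robot's side) to the fork with the hinge, z up. The stem swings sideways, in the foot's y-z plane.
- lamp_block (a point): Grip point, middle of the black plastic switch block on the robot's side of the foot: 60 mm along x, 36 mm wide along y, from 14 to 56 mm above the underside. The point is 42 mm above the underside, at x = -85, y = 0 mm of the foot. Take it from above, fingers closing along the lamp's y.
- lamp_pin (a point): Hinge pin of the stem, along the foot's x, at x = +75, y = 0 mm of the foot, 48 mm above its underside. Stem tilt p from vertical and foot tip r, both about the foot's +x: p'' = 40.5 (0.11 p + 0.89 r) nominal, 1/s2, plus 4.1 rad/s2 per m/s2 of the pin's acceleration to the foot's +y. So tipping the foot drives the stem the same way.
- lamp_hinge (a joint): Stem angle on the foot about the foot's +x (rad): 0 square to the foot, -0.4 on the +y stop (the start, head to the left), +0.4 on the -y stop (head to the right). Spring to 0: 0.478 N m/rad; gravity tips by 0.537 N m per rad of stem tilt, so upright is unstable, time constant 0.48 s (0.40 to 0.63 with hidden mass). Friction 0.0015 N m, damping 0.006 N m s/rad.
- lamp_stem: Chrome stem, a 14 mm tube, with the head at its top: a chrome bell shade 96 mm across, 55 mm high. Origin on the hinge pin; z along the stem to the head; axes parallel to the foot's at hinge value 0. 0.25 kg nominal (0.95 to 1.05 times), centre of mass 219 mm above the pin, inertia about the pin 0.0133 kg m2, top 299 mm from the pin.
- lamp_head (a point): Middle of the lamp's head, on the stem's axis 262 mm from the hinge pin; z axis along the stem.
- mat: Grey felt mat 280 x 180 x 4 mm (x, y, z), fixed on the desk left of the book: the lamp's foot goes in its middle, length along length, switch block towards the robot. Origin: centre of its underside; x along its length, away from the robot.
- book: Open exercise book, fixed, 250 x 180 mm (x, y), 9 mm thick, between lamp and mat. Origin: centre of its underside.
- abacus: Large wooden school abacus lying at the far side of the desk, 130 x 360 x 28 mm (x, y, z); bystander. Origin: centre of its underside.
- pen_cup: Green ceramic cup with pens, 80 mm across, 98 mm high (pens to 180 mm), far right; bystander. Origin: centre of its underside.
- glass_cube: Clear glass cube of 50 mm, far left; bystander. Origin: centre of its underside.

How it is judged (in metres and radians):
On the way:
1. the lamp is off the desk (foot more than 15 mm up) and its stem is kept upright, within 0.12 rad of vertical, for 4 s on end (height (world z) of lamp above 0.015 m and angle between lamp_stem's own z axis and vertical below 0.12 rad), for 4 s.
At the end, for the whole second after the job is handed in: The lamp's foot stands flat on the mat, its centre within 30 mm of the mat's centre and square to it within 0.15 rad, switch block towards the robot; the stem rests on its -y stop (hinge above 0.37 rad), leaning towards the book; everything released and at rest (horizontal distance between lamp and mat below 0.03 m and angle between the x axis of lamp and the x axis of mat, either way round below 0.15 rad and y of lamp_head in the frame of mat below -0.05 m and height (world z) of lamp below 0.009 m and angle between lamp's own z axis and vertical below 0.04 rad and value of joint lamp_hinge above 0.37 rad and linear speed of lamp below 0.02 m/s and angular speed of lamp_stem below 0.06 rad/s); the robot touches nothing.
It fails at once if the stem or head is touched by the robot or by anything else (contact force between lamp_stem and anything else above 0.3 N).
It fails at once if the foot is tipped more than 0.22 rad, or the lamp is let go while its foot is more than 15 mm up (angle between lamp's own z axis and vertical above 0.22 rad or (height (world z) of lamp above 0.015 m and contact force between the fingers and lamp below 0.2 N)).
It fails at once if the stem swings faster than 0.8 rad/s, or runs onto a stop faster than 0.4 rad/s (angular speed of lamp_stem above 0.8 rad/s or (value of joint lamp_hinge above 0.34 rad and velocity of joint lamp_hinge above 0.4 rad/s) or (value of joint lamp_hinge below -0.34 rad and velocity of joint lamp_hinge below -0.4 rad/s)).
It fails at once if the lamp is carried with its stem leaning more than 0.25 rad while more than 80 mm away both from its first place and from the mat's middle (distance of lamp from where it was at the start of the episode above 0.08 m and horizontal distance between lamp and mat above 0.08 m and angle between lamp_stem's own z axis and vertical above 0.25 rad).
It fails at once if the abacus, the pen cup or the glass cube is shifted by more than 20 mm (distance of any of abacus, pen_cup, glass_cube from where it was at the start of the episode above 0.02 m).
It also fails if it takes over 72 s, if anything falls off the work surface, if the arm or the gripper's body presses on something with over 40 N, if the wrist force passes 120 N, or if a joint passes its speed limit or range.

## Working session

There is one attempt and no reset: what is moved stays moved. The work goes in short steps, Python scripts to look and compute and a tool call to move; the robot and the scene stay as the last step left them, time stands still between calls to the robot, and variables do not carry over. Pictures are saved under pics/ and viewed, at most 10 in all, crops included, and the job is handed in when it is done.

Besides the shell and the picture viewer there is one more tool, called after "Request:" as name([rows], argument=value, ...), one row to a line, values as JSON. step_arm: Moves the arm, as the interface text tells. Its arguments: {"type":"object","properties":{"increments":{"type":"array"},"squeeze":{"type":"number"}},"required":["increments"]}

```bash
ls; mkdir -p pics
python3 - <<'E'
from workcell import r
import cv2,numpy as np
s=r.observe()
print(s['time'],s['tool_pos'],s['ee_rot'],s['width'])
for n in ("scene","top"):
    c=r.read_camera(n); cv2.imwrite(f'pics/{n}0.png',c['color']); np.savez(f'{n}0.npz',**c)
    print(n,c['K'],c['k1'],-np.array(c['R']).T@c['t'],c['R'])
E
```

```text
pics
0.0 [0.16755373 0.62745593 0.23032856] [[-9.66152337e-01  2.57971983e-01 -3.44333040e-04]
 [ 2.57972184e-01  9.66150747e-01 -1.75684784e-03]
 [-1.20539898e-04 -1.78621100e-03 -9.99998397e-01]] 0.08515194995377097
scene [[406.44968317   0.         316.3167965 ]
 [  0.         406.44968317 203.50599443]
 [  0.           0.           1.        ]] -0.10013199053814194 [1.45182345 0.34675362 0.78209489] [[-0.39908036  0.91686658 -0.0095152 ]
 [ 0.49240348  0.2055491  -0.84574723]
 [-0.77348153 -0.34220642 -0.53349891]]
top [[369.76532072   0.         319.89416107]
 [  0.         369.76532072 200.06656952]
 [  0.           0.           1.        ]] -0.003932072062914798 [ 0.48559318 -0.01812895  1.08489223] [[-0.01525594 -0.99988163  0.00199564]
 [-0.98692267  0.01473784 -0.16051927]
 [ 0.16047085 -0.00441841 -0.98703069]]
```

View pics/top0.png

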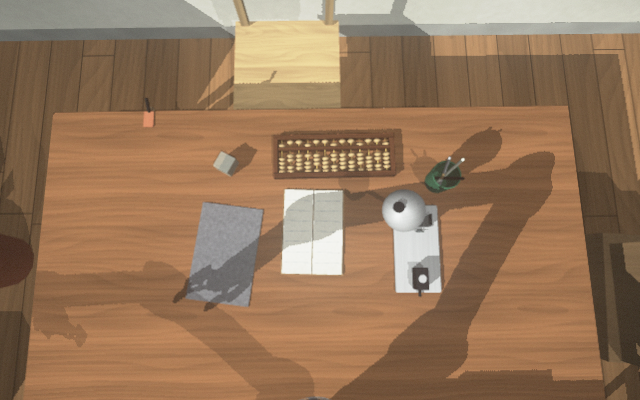

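View pics/scene0.png

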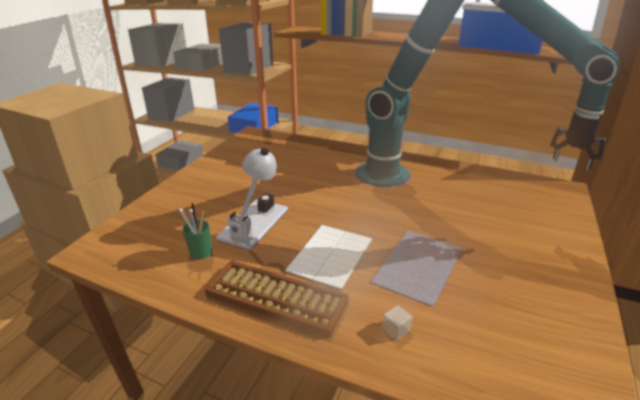

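The top view shows the mat with corners at about (203,202), (263,209), (249,305) and (187,298). The lamp foot spans about (393–441, 207–293), with the block at (421,278) and the head at (404,210). The scene view shows the head at (259,165) and the switch block at (265,203).

```bash
cat > h.py <<'E'
import numpy as np,cv2
def ray(c,uv):
    uv=np.atleast_2d(np.float64(uv)); K=c['K']
    d=(uv-[K[0,2],K[1,2]])/[K[0,0],K[1,1]]
    s=d.copy()
    for _ in range(20): s=d/(1+float(c['k1'])*(s**2).sum(1,keepdims=True))
    R=np.array(c['R']); D=np.c_[s,np.ones(len(s))]@R
    return -R.T@np.array(c['t']),D
def plane(c,uv,z):
    o,D=ray(c,uv); return o+D*((z-o[2])/D[:,2])[:,None]
def proj(c,X):
    p=np.atleast_2d(X)@np.array(c['R']).T+c['t']; s=p[:,:2]/p[:,2:]
    s=s*(1+float(c['k1'])*(s**2).sum(1,keepdims=True)); K=c['K']
    return s*[K[0,0],K[1,1]]+[K[0,2],K[1,2]]
E
python3 - <<'E'
from h import *
c=dict(np.load('top0.npz')); im=c['color']; g=cv2.cvtColor(im,cv2.COLOR_BGR2HSV)
m=((g[...,1]<60)).astype(np.uint8)
def big(box,extra,z,k=3):
    x0,y0,x1,y1=box; q=np.zeros_like(m); q[y0:y1,x0:x1]=(m&extra)[y0:y1,x0:x1]
    q=cv2.morphologyEx(q,cv2.MORPH_OPEN,np.ones((k,k)))
    cs=max(cv2.findContours(q,0,2)[0],key=cv2.contourArea)
    P=plane(c,cs[:,0]+0.0,z)[:,:2]
    r=cv2.minAreaRect(P.astype(np.float32)*1000); print(r,cv2.boxPoints(r).round(0).tolist())
    return q
big((170,190,275,315),np.ones_like(m),.004)
q=big((385,225,455,305),(g[...,2]>120).astype(np.uint8),.014)
cr=cv2.resize(im[180:310,370:470],None,fx=5,fy=4.6,interpolation=cv2.INTER_CUBIC)
cr=cv2.resize(im[180:305,370:470],None,fx=4.8,fy=4.8,interpolation=cv2.INTER_CUBIC);cv2.imwrite('pics/crop1.png',cr)
# right edge / bottom edge of foot
for v in range(232,290,6): print(v,np.where(q[v])[0][[0,-1]],end=' ')
for u in range(400,440,6): print(u,np.where(q[:,u])[0][-1],end=' ')
E
```

```text
((511.0540466308594, 254.29916381835938), (181.52944946289062, 281.1964111328125), 81.71566009521484) [[359.0, 185.0], [637.0, 144.0], [663.0, 324.0], [385.0, 364.0]]
((487.4369201660156, -295.2535400390625), (136.6986083984375, 190.00514221191406), 89.29847717285156) [[392.0, -362.0], [582.0, -365.0], [583.0, -228.0], [393.0, -226.0]]
232 [393 438] 238 [393 438] 244 [394 438] 250 [394 439] 256 [394 439] 262 [394 439] 268 [394 440] 274 [395 440] 280 [395 440] 286 [395 441] 400 292 406 292 412 292 418 279 424 292 430 292 436 292
```

View pics/crop1.png

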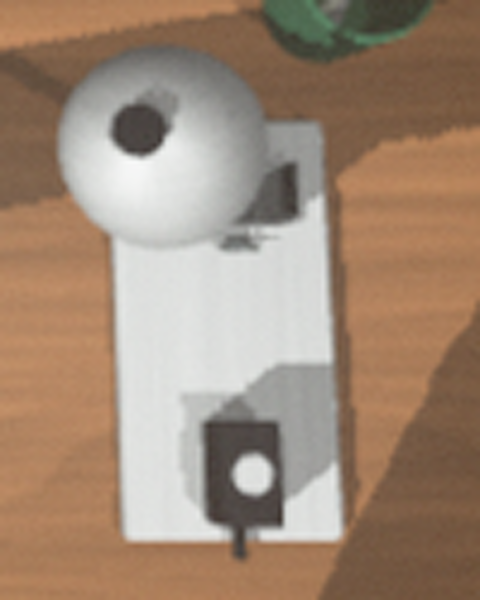

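The crop shows the foot's near edge at v≈292.5 and the block's top face at about u 412.5–429, v 267.5–289.4. The stem leans left over the far part of the foot.

Run:
```python
from h import *
c=dict(np.load('top0.npz')); g=c['color'].astype(float); hs=cv2.cvtColor(c['color'],cv2.COLOR_BGR2HSV)[...,1].astype(float)
def cross(line):  # subpixel sat crossing
    th=70; i=np.where((line[:-1]-th)*(line[1:]-th)<0)[0]
    return i+(th-line[i])/(line[i+1]-line[i])
L=[];Rr=[];N=[]
for v in range(234,291,2):
    x=cross(hs[v,380:455])+380; L.append((x[0],v)); Rr.append((x[-1],v))
for u in list(range(399,416))+list(range(426,438)):
    y=cross(hs[280:302,u])+280; N.append((u,y[-1]))
for n,e in(('L',L),('R',Rr),('N',N)):
    P=plane(c,e,.014)[:,:2]
    f=cv2.fitLine(P.astype(np.float32),cv2.DIST_HUBER,0,1e-4,1e-4).ravel()
    print(n,f, np.degrees(np.arctan2(f[1],f[0])))
print(plane(c,[(412.5,267.5),(429.2,267.5),(412.5,289.2),(428.7,289.2)],.056))
from workcell import r
s=r.observe(); print(s['joint_pos'],s['moment'],s['ft_force'])
```

```text
L [ 0.99993414 -0.01147838  0.47755963 -0.23087913] -0.65767694
R [ 0.9998971  -0.01434541  0.47548234 -0.3639724 ] -0.8219597
N [ 0.01608679  0.9998706   0.39139944 -0.29333374] 89.07825
[[ 0.46188925 -0.27361565  0.056     ]
 [ 0.46117084 -0.31942746  0.056     ]
 [ 0.40393692 -0.27042231  0.056     ]
 [ 0.4032362  -0.31445724  0.056     ]]
[-77.5230389   26.8314334   -0.66419305  91.87570231   0.34503083
  61.38679159  -3.22583983] [0.03317433 0.02593295 0.05118478] [-0.20437297  1.06846733 -0.65882696]
```

```bash
cat >> h.py <<'E'
from scipy.spatial.transform import Rotation as Ro
def foot(yaw,r=0):  # tool orientation for lamp yaw, tip r (rad), tool x=-lamp x, z down
    return Ro.from_euler('z',yaw)*Ro.from_euler('x',r)*Ro.from_matrix([[-1,0,0],[0,1,0],[0,0,-1]])
def inc(p0,R0,p,R):
    R0=Ro.from_matrix(R0) if not isinstance(R0,Ro) else R0
    l=R0.inv().apply(np.array(p)-p0)/.5; w=(R0.inv()*R).as_rotvec()/np.pi
    return l.round(4).tolist(),w.round(4).tolist()
E
python3 - <<'E'
from h import *; from workcell import r
s=r.observe(); Y=np.radians(-.8)
print(inc(s['tool_pos'],s['ee_rot'],[.5,.1,.23],foot(Y)))
print(inc([.5,.1,.23],foot(Y),[.4315,-.296,.2],foot(Y)))
E
```

```text
([-0.9145, -0.8479, 0.0023], [-0.0005, -0.0, -0.0786])
([0.1259, -0.7938, 0.06], [0.0, 0.0, 0.0])
```

Request:
step_arm([
  {"linear": [-0.9145,-0.848,0.0023],"rot": [-0.0005,0,-0.0786],"jaw": 0},
  {"linear": [-0.9145,-0.848,0.0023],"rot": [-0.0005,0,-0.0786],"jaw": 0},
  {"linear": [-0.9145,-0.848,0.0023],"rot": [-0.0005,0,-0.0786],"jaw": 0},
  {"linear": [-0.9145,-0.848,0.0023],"rot": [-0.0005,0,-0.0786],"jaw": 0},
  {"linear": [-0.9145,-0.848,0.0023],"rot": [-0.0005,0,-0.0786],"jaw": 0},
  {"linear": [-0.9145,-0.848,0.0023],"rot": [-0.0005,0,-0.0786],"jaw": 0},
  {"linear": [-0.9145,-0.848,0.0023],"rot": [-0.0005,0,-0.0786],"jaw": 0},
  {"linear": [-0.9145,-0.848,0.0023],"rot": [-0.0005,0,-0.0786],"jaw": 0},
  {"linear": [-0.9145,-0.848,0.0023],"rot": [-0.0005,0,-0.0786],"jaw": 0},
  {"linear": [-0.9145,-0.848,0.0023],"rot": [-0.0005,0,-0.0786],"jaw": 0},
  {"linear": [-0.9145,-0.848,0.0023],"rot": [-0.0005,0,-0.0786],"jaw": 0},
  {"linear": [-0.9145,-0.848,0.0023],"rot": [-0.0005,0,-0.0786],"jaw": 0},
])

```text
time: 1.6
tool_pos: [0.4995, 0.1007, 0.2297]
ee_rot: [[-1.0, 0.014, -0.001], [0.014, 1.0, 0.002], [0.001, 0.002, -1.0]]
ft_force: [-0.2, 0.0, 0.2]
width: 0.0856
finger_force: 0.0
```

Request:
step_arm([
  {"linear": [0.126,-0.794,0.06],"rot": [0,0,0],"jaw": 0},
  {"linear": [0.126,-0.794,0.06],"rot": [0,0,0],"jaw": 0},
  {"linear": [0.126,-0.794,0.06],"rot": [0,0,0],"jaw": 0},
  {"linear": [0.126,-0.794,0.06],"rot": [0,0,0],"jaw": 0},
  {"linear": [0.126,-0.794,0.06],"rot": [0,0,0],"jaw": 0},
  {"linear": [0.126,-0.794,0.06],"rot": [0,0,0],"jaw": 0},
  {"linear": [0.126,-0.794,0.06],"rot": [0,0,0],"jaw": 0},
  {"linear": [0.126,-0.794,0.06],"rot": [0,0,0],"jaw": 0},
  {"linear": [0.126,-0.794,0.06],"rot": [0,0,0],"jaw": 0},
  {"linear": [0.126,-0.794,0.06],"rot": [0,0,0],"jaw": 0},
])

```text
time: 2.85
tool_pos: [0.4324, -0.2935, 0.1995]
ee_rot: [[-1.0, 0.01, 0.0], [0.01, 1.0, 0.002], [-0.0, 0.002, -1.0]]
ft_force: [0.3, 0.1, 0.6]
width: 0.0851
finger_force: 0.0
```

Run:
```python
from h import *; from workcell import r
s=r.observe(); print(s['time'],s['tool_pos'],s['ee_rot'],s['joint_pos'])
c=r.read_camera('wrist'); np.savez('w1.npz',**c)
im=c['color'].copy()
L=np.array([.516,-.297,0]);R=Ro.from_euler('z',-.8,degrees=True)
for x in(-115,-55):
    for y in(-18,18):
        u=proj(c,R.apply(np.array([x,y,56])/1000)+L)[0]; print(u); cv2.circle(im,tuple(int(round(a)) for a in u),3,(0,0,255),1)
cv2.imwrite('pics/w1.png',im)
```

```text
2.85 [ 0.43240751 -0.29354043  0.19948284] [[-9.99945052e-01  1.04729086e-02  4.59003075e-04]
 [ 1.04740201e-02  9.99942045e-01  2.49009780e-03]
 [-4.32897907e-04  2.49476858e-03 -9.99996794e-01]] [  7.13541555  17.51055877  28.15519945 112.84220186 -10.52826636
  52.14419965 130.08958266]
[297.84446804 162.42146679]
[333.84590309 162.54770706]
[298.85882973 218.70456427]
[332.74814007 218.80787998]
```

View pics/w1.png

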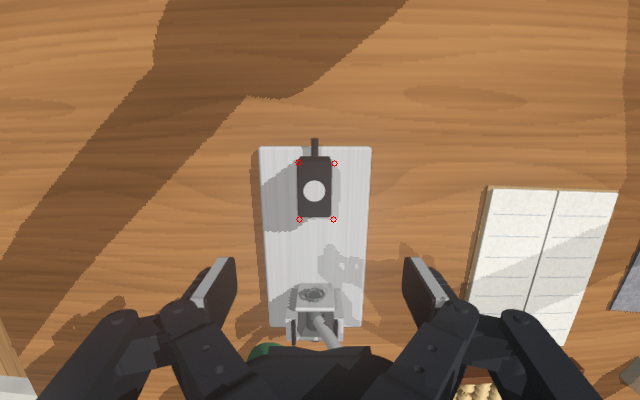

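The wrist view shows the block at u 297–332, v 157–217. That is about 1 mm right and 3 mm nearer than predicted, so I'll descend with that correction.

Request:
step_arm([
  {"linear": [0.003,-0.001,0.05],"rot": [0,0,0],"jaw": 0},
  {"linear": [0.003,-0.001,0.11],"rot": [0,0,0],"jaw": 0},
  {"linear": [0.003,-0.001,0.17],"rot": [0,0,0],"jaw": 0},
  {"linear": [0.003,-0.001,0.23],"rot": [0,0,0],"jaw": 0},
  {"linear": [0.003,-0.001,0.28],"rot": [0,0,0],"jaw": 0},
  {"linear": [0.003,-0.001,0.32],"rot": [0,0,0],"jaw": 0},
  {"linear": [0.003,-0.001,0.34],"rot": [0,0,0],"jaw": 0},
  {"linear": [0.003,-0.001,0.35],"rot": [0,0,0],"jaw": 0},
  {"linear": [0.003,-0.001,0.356],"rot": [0,0,0],"jaw": 0},
  {"linear": [0.003,-0.001,0.356],"rot": [0,0,0],"jaw": 0},
  {"linear": [0.003,-0.001,0.356],"rot": [0,0,0],"jaw": 0},
])

```text
time: 4.28
tool_pos: [0.4304, -0.296, 0.022]
ee_rot: [[-1.0, 0.014, 0.001], [0.014, 1.0, 0.001], [-0.001, 0.001, -1.0]]
ft_force: [0.1, -0.0, 0.4]
width: 0.0854
finger_force: 0.0
```

Run:
```python
from h import *; from workcell import r
s=r.observe(); print(s['time'],s['tool_pos'],s['ee_rot'],s['ft_force'],s['moment'])
for n in('scene','top'):
    c=r.read_camera(n); np.savez(f'{n}1.npz',**c); cv2.imwrite(f'pics/{n}1.png',c['color'])
a=cv2.imread('pics/scene1.png')[80:280,170:430];b=cv2.imread('pics/top1.png')[170:320,340:535]
cv2.imwrite('pics/g1.png',np.vstack([cv2.resize(a,(390,300)),cv2.resize(b,(390,300))]))
```

```text
4.275 [ 0.43038959 -0.29598132  0.02196539] [[-0.99990182  0.01397322  0.0010503 ]
 [ 0.01397448  0.99990163  0.00119967]
 [-0.00103343  0.00121423 -0.99999873]] [ 0.10040472 -0.02778267  0.38006477] [-0.01520108  0.02066868  0.04876829]
```

View pics/g1.png

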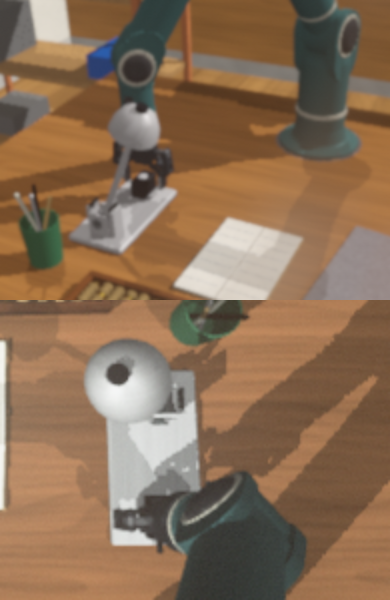

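The arm is in place with the fingers around the block. The head's black cap shows at about (399,207) in the top view and at about (263,153) in the scene view, so I'll track that cap.

Request:
step_arm([
  {"linear": [0,0,0],"rot": [0,0,0],"jaw": 1},
  {"linear": [0,0,0],"rot": [0,0,0],"jaw": 1},
  {"linear": [0,0,0],"rot": [0,0,0],"jaw": 1},
  {"linear": [0,0,0],"rot": [0,0,0],"jaw": 1},
  {"linear": [0,0,0],"rot": [0,0,0],"jaw": 1},
  {"linear": [0,0,0],"rot": [0,0,0],"jaw": 1},
], squeeze=110)

```text
time: 5.12
tool_pos: [0.4304, -0.2966, 0.0221]
ee_rot: [[-1.0, 0.015, 0.001], [0.015, 1.0, 0.0], [-0.001, 0.0, -1.0]]
ft_force: [-1.0, -1.4, 5.6]
width: 0.0348
finger_force: 110.7
```

```bash
cat >> h.py <<'E'
LX=.085+.075
def pinframe(s,dx=0.0):
    """lamp axes and pin position from tool state (grasp 2 mm above? pin = tcp + 160+dx mm lamp x + 26 mm up)"""
    R=np.array(s['ee_rot']); lx,ly,lz=-R[:,0],R[:,1],-R[:,2]
    return np.array(s['tool_pos'])+(LX+dx)*lx+.026*lz,lx,ly,lz
def cap(c,s,p0,dist=.297):
    """dark cap of the head near the place expected for tilt p0; returns tilt p, cap pixel"""
    P,lx,ly,lz=pinframe(s); h=np.cross(np.array([0,0,1]),lx); h/=np.linalg.norm(h) # horizontal lamp y
    X=P+dist*(np.cos(p0)*np.array([0,0,1])-np.sin(p0)*h); u0=proj(c,X)[0]
    g=c['color'].max(2).astype(float); x,y=np.round(u0).astype(int); w=14
    a=g[y-w:y+w+1,x-w:x+w+1]; m=(a<85).astype(np.uint8)
    n,l,st,ce=cv2.connectedComponentsWithStats(m,connectivity=4)
    k=[(np.hypot(*(ce[i]-w)),i) for i in range(1,n) if 10<=st[i,4]<130]
    if not k: return None,u0,None
    i=min(k)[1]; W=np.where(cv2.dilate((l==i).astype(np.uint8),np.ones((3,3)))>0,np.clip(120-a,0,100),0)
    yy,xx=np.mgrid[-w:w+1,-w:w+1]; u=np.array([(W*xx).sum(),(W*yy).sum()])/W.sum()+[x,y]
    o,D=ray(c,u); n_=lx-lx[2]*np.array([0,0,1]); D=D[0]; q=o+D*((P-o)@lx/(D@lx))-P
    return np.arctan2(-q@h,q[2]),u,(round(np.linalg.norm(q),4),int(st[i,4]))
E
python3 - <<'E'
from h import *; from workcell import r
s=r.observe(); print(s['time'],s['tool_pos'],s['ft_force'],s['moment'],s['width'],s['finger_force'])
for n in('scene','top'):
    c=dict(np.load(f'{n}1.npz')); print(n,cap(c,s,-.4))
    c=r.read_camera(n); np.savez(f'{n}2.npz',**c);print(n,cap(c,s,-.4))
E
```

```text
5.125 [ 0.43036801 -0.29661321  0.02205662] [-1.01901497 -1.35737417  5.64230245] [-0.38538621  0.2722652  -0.12274412] 0.03479490527867221 110.6921124458313
scene (None, array([264.93519717, 150.43728676]), None)
scene (None, array([264.93519717, 150.43728676]), None)
top (np.float64(-0.3837522647123131), array([398.65988216, 206.37118372]), (np.float64(0.3119), 79))
top (np.float64(-0.3796073900309804), array([398.42378378, 205.66432432]), (np.float64(0.3221), 79))
```

```bash
python3 - <<'E'
t=open('h.py').read()
i=t.index('    o,D=ray(c,u); n_=')
t=t[:i]+'''    from scipy.optimize import minimize_scalar
    X=lambda p:P+dist*(np.cos(p)*np.array([0,0,1])-np.sin(p)*h)
    f=minimize_scalar(lambda p:((proj(c,X(p))[0]-u)**2).sum(),bounds=(p0-.4,p0+.4),method='bounded',options=dict(xatol=1e-5))
    return f.x,u.round(2),(round(f.fun**.5,2),int(st[i,4]))
'''
open('h.py','w').write(t)
E
python3 - <<'E'
from h import *; from workcell import r
s=r.observe()
for k in'12':
  print(cap(dict(np.load(f'top{k}.npz')),s,-.4))
  g=np.load(f'scene{k}.npz')['color'].max(2); print(g[140:162:1,254:278:1]) if k=='2' else 0
E
```

```text
(np.float64(-0.3922219994274624), array([398.66, 206.37]), (np.float64(0.85), 79))
(np.float64(-0.3935978396117724), array([398.42, 205.66]), (np.float64(1.57), 79))
[[ 61  61  60  60  60  62  61  61  61  62  64  68  75  81  87  91  95  98
  133 153 160 161 161 158]
 [ 61  61  61  61  60  60  61  60  63  64  68  73  79  83  88  91  94  96
  127 149 156 159 161 163]
 [ 60  61  62  61  61  62  62  62  63  66  72  76  80  84  87  90  93  94
  110 130 138 144 152 156]
 [ 57  58  58  59  60  62  63  63  64  68  71  77  80  83  87  91  92  92
   97 112 119 125 133 136]
 [ 53  52  54  54  57  60  62  63  65  68  73  76  79  83  87  90  92  92
   92 106 111 114 116 118]
 [ 54  52  51  52  56  59  63  62  65  68  72  76  79  83  86  90  93  92
   92 106 111 112 112 112]
 [ 53  53  51  53  55  60  63  63  64  68  71  75  79  83  86  89  93  93
   91 108 115 115 115 113]
 [ 56  57  58  60  63  66  66  62  61  64  67  72  77  82  85  89  92  93
   92 109 116 118 117 117]
 [ 70  79  85  92  96  95  83  66  57  57  59  64  71  78  84  89  92  93
   90 108 116 118 118 117]
 [104 118 126 136 141 134
[... 588 characters left out ...]
64 163 154 146 140 131 115 105 110 121 137 155 176 195 206 204 192
  176 164 141 120 116 116]
 [155 160 161 157 150 147 144 141 144 155 169 187 204 212 214 212 209 203
  194 179 148 121 116 115]
 [150 155 159 160 159 160 162 165 169 176 188 205 220 228 225 216 209 206
  201 187 156 126 116 116]
 [146 152 156 159 162 166 169 174 177 182 191 206 220 229 227 218 210 206
  202 191 165 134 118 116]
 [142 147 152 157 161 165 170 174 177 181 190 202 214 223 224 219 210 205
  201 194 173 142 121 117]
 [139 143 148 153 159 164 169 171 175 179 187 197 207 216 219 216 209 203
  200 195 180 149 124 118]
 [135 138 144 150 156 162 166 169 172 176 183 191 200 208 212 211 206 200
  197 194 183 157 130 119]]
```

Request:
step_arm([
  {"linear": [0,0,-0.002],"rot": [0,0,0],"jaw": 1},
  {"linear": [0,0,-0.007],"rot": [0,0,0],"jaw": 1},
  {"linear": [0,0,-0.016],"rot": [0,0,0],"jaw": 1},
  {"linear": [0,0,-0.029],"rot": [0,0,0],"jaw": 1},
  {"linear": [0,0,-0.045],"rot": [0,0,0],"jaw": 1},
  {"linear": [0,0,-0.061],"rot": [0,0,0],"jaw": 1},
  {"linear": [0,0,-0.077],"rot": [0,0,0],"jaw": 1},
  {"linear": [0,0,-0.092],"rot": [0,0,0],"jaw": 1},
  {"linear": [0,0,-0.104],"rot": [0,0,0],"jaw": 1},
  {"linear": [0,0,-0.113],"rot": [0,0,0],"jaw": 1},
  {"linear": [0,0,-0.118],"rot": [0,0,0],"jaw": 1},
  {"linear": [0,0,-0.12],"rot": [0,0,0],"jaw": 1},
], squeeze=110)

```text
time: 6.72
tool_pos: [0.43, -0.2959, 0.0816]
ee_rot: [[-1.0, 0.014, 0.0], [0.014, 1.0, 0.002], [-0.0, 0.002, -1.0]]
ft_force: [0.6, -0.4, -6.2]
width: 0.0345
finger_force: 109.8
```

Run:
```python
from h import *; from workcell import r
for i in range(3):
    s=r.observe(); c=r.read_camera('top'); print(s['time'],s['tool_pos'],s['ft_force'],s['moment'],s['width'],s['finger_force'],cap(c,s,-.4))
print(s['ee_rot']); np.savez('top3.npz',**c)
c=r.read_camera('scene'); np.savez('scene3.npz',**c)
a=c['color'][60:260,170:430];b=np.load('top3.npz')['color'][160:310,340:535]
cv2.imwrite('pics/g3.png',np.vstack([cv2.resize(a,(390,300)),cv2.resize(b,(390,300))]))
```

```text
6.725 [ 0.43004616 -0.29585262  0.08156532] [ 0.64496603 -0.35259819 -6.20940751] [-0.18405782  0.75161441 -0.0159442 ] 0.034513949158135514 109.84191298484802 (np.float64(-0.394277023574202), array([404.33, 200.33]), (np.float64(2.75), 94))
6.775 [ 0.43003964 -0.29587944  0.08156187] [-0.12744923 -0.46109324 -5.73430486] [-0.21089975  0.6734236   0.0439061 ] 0.03439585149856815 109.84468460083008 (np.float64(-0.3943770649900996), array([404.34, 200.32]), (np.float64(2.76), 93))
6.825 [ 0.43000472 -0.29585339  0.08144452] [-0.31131533 -0.42119929 -6.14519525] [-0.22305301  0.71492379 -0.01624984] 0.03424611920218604 109.8530387878418 (np.float64(-0.3942065311936113), array([404.32, 200.26]), (np.float64(2.84), 91))
[[-9.99903489e-01  1.38927464e-02  6.66577584e-05]
 [ 1.38928381e-02  9.99902105e-01  1.66429986e-03]
 [-4.35295371e-05  1.66506530e-03 -9.99998613e-01]]
```

View pics/g3.png

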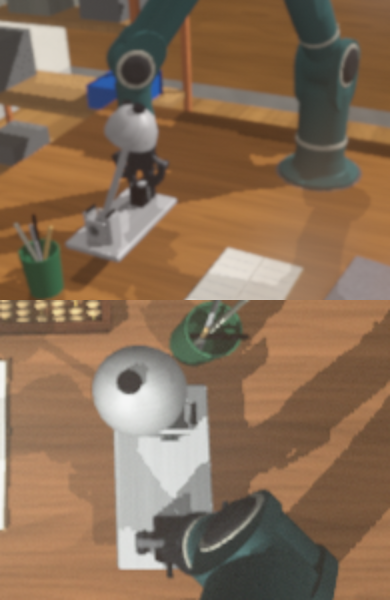

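The lamp is lifted cleanly. The scene view shows the foot level, and the cap is tracked at (404.3,200.3) in the top view. Next I'll ramp the foot tip slowly to find where the stem leaves its stop.

```bash
cat > meas.py <<'E'
from h import *; from workcell import r
import json,sys
BIAS=-.0057
def measure(p0,n=3):
    T=[];P=[];Rr=[]
    for i in range(n):
        s=r.observe(); c=r.read_camera('top'); p,u,i_=cap(c,s,p0)
        if p is None: print('no cap',u); cv2.imwrite('pics/fail.png',c['color']); continue
        T.append(s['time']);P.append(p+BIAS);Rr.append(np.arcsin(np.array(s['ee_rot'])[2,1]));p0=p
    s=r.observe(); return s,np.array(T),np.array(P),np.array(Rr),u,i_
if __name__=='__main__':
    s,T,P,Rr,u,i_=measure(float(sys.argv[1]))
    print(s['time'],'p',P.round(4),'r',Rr.round(4),'hinge',(P-Rr).round(4),u,i_,np.round(s['tool_pos'],4),s['finger_force'])
E
python3 meas.py -.4
```

```text
7.075 p [-0.3998 -0.3999 -0.4   ] r [0.0018 0.0017 0.0017] hinge [-0.4015 -0.4017 -0.4017] [404.29 200.3 ] (np.float64(2.84), 93) [ 0.4299 -0.2959  0.0813] 109.8496162891388
```

Request:
step_arm([
  {"linear": [0,0,0],"rot": [-0.002,0,0],"jaw": 1},
  {"linear": [0,0,0],"rot": [-0.0045,0,0],"jaw": 1},
  {"linear": [0,0,0],"rot": [-0.007,0,0],"jaw": 1},
  {"linear": [0,0,0],"rot": [-0.009,0,0],"jaw": 1},
  {"linear": [0,0,0],"rot": [-0.01,0,0],"jaw": 1},
  {"linear": [0,0,0],"rot": [-0.011,0,0],"jaw": 1},
  {"linear": [0,0,0],"rot": [-0.0115,0,0],"jaw": 1},
])

```text
time: 7.95
tool_pos: [0.4301, -0.2959, 0.0815]
ee_rot: [[-1.0, 0.014, 0.001], [0.014, 0.999, 0.038], [-0.0, 0.038, -0.999]]
ft_force: [0.3, -0.0, -6.4]
width: 0.0347
finger_force: 109.9
```

```bash
python3 meas.py -.37
```

```text
8.1 p [-0.3181 -0.3075 -0.2953] r [0.0378 0.0378 0.0378] hinge [-0.3559 -0.3453 -0.3331] [421.55 199.45] (np.float64(2.76), 98) [ 0.4301 -0.2959  0.0815] 109.86073851585388
```

```bash
cat > mpc.py <<'E'
from meas import *
from scipy.optimize import least_squares
DT=1/80; B=36.0
def sim(p,v,ra,cmd,acc,par,n=None):
    """cmd: array of commanded r per row end (first = value now); returns arrays p,v,ra at DT; acc = pin accel per DT"""
    a,rb,tau,fr=par; K=10; out=[]
    for k in range(len(cmd)-1):
        for j in range(K):
            rc=cmd[k]+(cmd[k+1]-cmd[k])*(j+1)/K; ra+=(rc+rb-ra)*(1-np.exp(-DT/tau))
            f=a*p+B*ra+4.1*acc[k*K+j]-.45*v
            f-=fr*np.tanh(v/.01)
            v+=f*DT; p+=v*DT
            if p-ra<-.4: p=ra-.4; v=max(v,0)
            if p-ra>.4: p=ra+.4; v=min(v,0)
            out.append((p,v,ra))
    return np.array(out)
E
python3 - <<'E'
from mpc import *
cmd=np.array([0,.002,.0045,.007,.009,.01,.011,.0115])*np.pi
cmd=np.r_[cmd,cmd[-1]] # hold
obs=np.array([-.3181,-.3075,-.2953])
for tau in(.03,.07,.1):
  for fr in (.11,):
    f=lambda x:np.array([sim(-.4,0,.0017,cmd,np.zeros(100),(x[0],x[1],tau,fr))[i,0] for i in(69,73,77)])-obs
    for rb in(0,.0017,.003):
        s=least_squares(lambda x:f((x[0],rb)),[3.]); 
        o=sim(-.4,0,.0017,cmd,np.zeros(100),(s.x[0],rb,tau,fr)); print(tau,rb,s.x,s.fun,o[77],(o[:,1]>0).argmax()*DT)
E
```

```text
0.03 0 [1.29807637] [-0.00295633 -0.0003267   0.00236501] [-0.29293499  0.3103618   0.03611731] 0.2625
0.03 0.0017 [1.49962224] [-0.00269327 -0.0003039   0.00215099] [-0.29314901  0.30567842  0.03781731] 0.275
0.03 0.003 [1.6551891] [-0.00248794 -0.0002847   0.00198566] [-0.29331434  0.30202046  0.03911731] 0.275
0.07 0 [1.08510302] [-0.00364028 -0.00043704  0.00294594] [-0.29235406  0.32510872  0.03590153] 0.2625
0.07 0.0017 [1.28527758] [-0.00337998 -0.00042044  0.00272333] [-0.29257667  0.32038693  0.03760152] 0.275
0.07 0.003 [1.43967733] [-0.00317338 -0.00040172  0.00255663] [-0.29274337  0.31671907  0.03890152] 0.275
0.1 0 [0.91959473] [-0.00411856 -0.00051628  0.00334202] [-0.29195798  0.33521253  0.03554725] 0.2625
0.1 0.0017 [1.11635052] [-0.00386288 -0.00049577  0.00313421] [-0.29216579  0.33072729  0.03724715] 0.2625
0.1 0.003 [1.26843366] [-0.00366403 -0.00047992  0.00297115] [-0.29232885  0.32720209  0.03854707] 0.275
```

Run:
```python
from mpc import *
cmd=np.array([0,.002,.0045,.007,.009,.01,.011,.0115])*np.pi
cmd=np.r_[cmd,cmd[-1]]
obs=np.array([-.3181,-.3075,-.2953])
for tau in(.03,.1):
  for rb in(.005,.01,.015,.02):
    f=lambda x:np.array([sim(-.4+rb,0,rb,cmd,np.zeros(100),(x[0],rb,tau,.11))[i,0] for i in(69,73,77)])-obs
    s=least_squares(f,[3.]); o=sim(-.4,0,rb,cmd,np.zeros(100),(s.x[0],rb,tau,.11)); print(tau,rb,s.x,s.fun,o[77],(o[:,1]>0).argmax()*DT)
```

```text
0.03 0.005 [1.89685013] [-0.00216727 -0.00025423  0.00172674] [-0.29357326  0.29626942  0.04111731] 0.28750000000000003
0.03 0.01 [2.51610165] [-0.00131931 -0.00016666  0.00104543] [-0.29425457  0.28090028  0.04611731] 0.30000000000000004
0.03 0.015 [3.15589208] [-4.16953355e-04 -6.07570777e-05  3.31938691e-04] [-0.29496806  0.26440474  0.05111731] 0.3125
0.03 0.02 [3.81850199] [ 5.48266105e-04  6.63920931e-05 -4.17861859e-04] [-0.29571786  0.24662925  0.05611731] 0.3375
0.1 0.005 [1.50849923] [-0.00334026 -0.00045587  0.00269756] [-0.29260244  0.32129947  0.04054715] 0.28750000000000003
0.1 0.01 [2.1199911] [-0.00248948 -0.00037406  0.00200762] [-0.29329238  0.30592475  0.04554715] 0.30000000000000004
0.1 0.015 [2.75357538] [-0.00157259 -0.00027232  0.00127601] [-0.29402399  0.28919474  0.05054715] 0.325
0.1 0.02 [3.4110966] [-0.00058408 -0.0001469   0.00050345] [-0.29479655  0.27103831  0.05554715] 0.3375
```

```bash
cat > state.json <<'E'
{"pos":[0.430,-0.2959,0.082],"yaw":-0.014,"r":0.0361,"par":[2.5,0.008,0.06,0.11],"log":[]}
E
cat > step.py <<'E'
# usage: step.py p_guess target nrows [ds-profile json]; measures, refits, prints next rows
from mpc import *
def plan(p,v,ra,r0,target,par,acc,H=16,vmax=.35,first=None):
    def res(x):
        o=sim(p,v,ra,np.r_[r0,x],acc,par); P=o[9::10,0];V=o[9::10,1]
        dd=np.diff(np.r_[r0,x],2)
        return np.r_[.3*(P-target),3*(P[-4:]-target),3*V[-4:],2*dd,.5*np.diff(np.r_[r0,x]),20*np.maximum(abs(V)-vmax,0),20*np.maximum(abs(x)-.11,0)]
    x=least_squares(res,np.full(H,r0*.5),max_nfev=40).x
    return x,sim(p,v,ra,np.r_[r0,x],acc,par)
def rows(st,poss,yaws,rs):
    R0=foot(st['yaw'],st['r']); out=[]
    for q,y,rr in zip(poss,yaws,rs):
        l,w=inc(st['pos'],R0,q,foot(y,rr)); out.append({"linear":l,"rot":w,"jaw":1})
    return out
def now_state(p0):
    s,T,P,Rr,u,i_=measure(p0); t=s['time']
    A=np.c_[np.ones(len(T)),T-t]; k=np.linalg.lstsq(A,P,rcond=None)[0]
    return s,k[0],k[1],Rr[-1],P
E
python3 - <<'E'
from step import *
st=json.load(open('state.json'))
p,v=-.2825,.265; 
for par in((2.5,.008,.06,.11),(4,.02,.06,.11),(1.7,.002,.06,.11)):
    x,o=plan(p,v,.0361+par[1],st['r'],0,par,np.zeros(200)); print((x/np.pi).round(4)[:8]); print(o[9::10,:2].round(3).T)
print(json.dumps(rows(st,[st['pos']]*3,[st['yaw']]*3,x[:3])))
E
```

```text
[ 0.0064  0.0033  0.0013 -0.0008 -0.0028 -0.0044 -0.0052 -0.0053]
[[-0.245 -0.202 -0.158 -0.117 -0.08  -0.049 -0.025 -0.009 -0.     0.002
   0.001  0.     0.     0.     0.     0.   ]
 [ 0.329  0.35   0.342  0.317  0.277  0.224  0.162  0.1    0.044  0.002
  -0.008 -0.005 -0.001  0.     0.    -0.   ]]
[ 0.0055  0.0018 -0.0007 -0.0032 -0.0056 -0.0075 -0.0086 -0.0089]
[[-0.244 -0.201 -0.158 -0.117 -0.081 -0.05  -0.026 -0.01  -0.001  0.002
   0.001  0.     0.     0.     0.     0.   ]
 [ 0.33   0.35   0.34   0.314  0.274  0.222  0.162  0.101  0.047  0.006
  -0.007 -0.005 -0.001  0.     0.    -0.   ]]
[ 0.0066  0.0038  0.0022  0.0004 -0.0013 -0.0027 -0.0034 -0.0034]
[[-0.244 -0.201 -0.158 -0.117 -0.08  -0.049 -0.025 -0.009 -0.     0.002
   0.001  0.     0.     0.     0.     0.   ]
 [ 0.33   0.35   0.341  0.317  0.277  0.224  0.163  0.1    0.044  0.002
  -0.008 -0.005 -0.001  0.     0.    -0.   ]]
[{"linear": [0.0, 0.0, 0.0], "rot": [0.0049, -0.0, 0.0], "jaw": 1}, {"linear": [0.0, 0.0, 0.0], "rot": [0.0077, -0.0, 0.0], "jaw": 1}, {"linear": [0.0, 0.0, 0.0], "rot": [0.0093, -0.0, 0.0], "jaw": 1}]
```

Request:
step_arm([
  {"linear": [0,0,0],"rot": [0.0053,0,0],"jaw": 1},
  {"linear": [0,0,0],"rot": [0.008,0,0],"jaw": 1},
  {"linear": [0,0,0],"rot": [0.0095,0,0],"jaw": 1},
])

```text
time: 8.48
tool_pos: [0.4301, -0.2955, 0.0815]
ee_rot: [[-1.0, 0.013, 0.0], [0.013, 1.0, 0.008], [-0.0, 0.008, -1.0]]
ft_force: [-0.5, 0.7, -5.4]
width: 0.0348
finger_force: 109.9
```

Run:
```python
from step import *
st=json.load(open('state.json')); st['r']=.002*np.pi
s,p,v,ra,P=now_state(-.17); print(s['time'],p,v,ra,P)
seg=np.array([.0115,.0062,.0035,.002,.002])*np.pi
for par in((2.5,.008,.06,.11),(4,.02,.06,.11),(1.7,.002,.06,.11)):
    o=sim(-.2825,.265,.0361+par[1],seg,np.zeros(100),par); print('pred',o[[29,33,37],0],o[41 if len(o)>41 else -1])
    x,o=plan(p,v,ra,st['r'],0,par,np.zeros(200)); print((x/np.pi).round(4)[:8]); print(o[9::10,:2].round(3).T)
json.dump(st,open('state.json','w'))
```

```text
8.625 -0.15364297711887986 0.17272476953092417 0.007864126803782597 [-0.17968304 -0.17065276 -0.16241056]
pred [-0.15818718 -0.14105688 -0.12410528] [-0.11567683  0.33690567  0.01456682]
[ 0.0032  0.003   0.0015 -0.0007 -0.0028 -0.0043 -0.005  -0.0049]
[[-0.133 -0.112 -0.088 -0.064 -0.04  -0.02  -0.006  0.002  0.004  0.003
   0.001  0.     0.     0.     0.     0.   ]
 [ 0.163  0.178  0.194  0.197  0.178  0.141  0.093  0.043 -0.    -0.013
  -0.013 -0.005 -0.001  0.     0.    -0.   ]]
pred [-0.15352822 -0.13430384 -0.11469097] [-0.10469534  0.40125215  0.02656682]
[0.0009 0.0009 0.0009 0.0009 0.0009 0.0009 0.001  0.001 ]
[[-0.134 -0.113 -0.089 -0.061 -0.028  0.013  0.064  0.127  0.204  0.302
   0.423  0.423  0.423  0.423  0.423  0.423]
 [ 0.16   0.176  0.203  0.241  0.292  0.359  0.444  0.552  0.687  0.858
   0.     0.     0.     0.     0.     0.   ]]
pred [-0.15961846 -0.14328951 -0.12738663] [-0.11958548  0.31109406  0.00856682]
[ 0.0039  0.0041  0.003   0.001  -0.001  -0.0024 -0.0031 -0.003 ]
[[-0.133 -0.112 -0.089 -0.065 -0.041 -0.021 -0.007  0.002  0.004  0.003
   0.001  0.     0.     0.     0.     0.   ]
 [ 0.163  0.174  0.19   0.195  0.178  0.143  0.095  0.045  0.001 -0.013
  -0.013 -0.006 -0.001  0.     0.    -0.   ]]
```

Request:
step_arm([
  {"linear": [0,0,0],"rot": [-0.002,0,0],"jaw": 1},
  {"linear": [0,0,0],"rot": [-0.002,0,0],"jaw": 1},
  {"linear": [0,0,0],"rot": [-0.001,0,0],"jaw": 1},
  {"linear": [0,0,0],"rot": [0.0,0,0],"jaw": 1},
])

```text
time: 9.12
tool_pos: [0.43, -0.2959, 0.0815]
ee_rot: [[-1.0, 0.014, 0.0], [0.014, 1.0, 0.008], [-0.0, 0.008, -1.0]]
ft_force: [0.3, -0.4, -5.9]
width: 0.0352
finger_force: 109.9
```

Run:
```python
from step import *
st=json.load(open('state.json')); st['r']=.002*np.pi
s,p,v,ra,P=now_state(-.09); print(s['time'],p,v,ra,P)
seg=np.array([.002,.004,.004,.003,.002,.002])*np.pi
for par in((2.5,.0017,.06,.11),(4,.008,.06,.11),(2.5,.0017,.03,.06)):
    o=sim(-.1543,.165,.0063+par[1],seg,np.zeros(100),par); print('pred',o[[39,43,47],0],o[-1])
    x,o=plan(p,v,ra,st['r'],0,par,np.zeros(200)); print((x/np.pi).round(4)[:8]); print(o[9::10,:2].round(3).T)
json.dump(st,open('state.json','w'))
```

```text
9.275 -0.08255041758051308 0.09563444960383304 0.007868879042244193 [-0.09704054 -0.09182395 -0.0874771 ]
pred [-0.08262791 -0.07568068 -0.06887355] [-0.06551679  0.13398798  0.00814888]
[ 0.0028  0.0027  0.002   0.0009 -0.0002 -0.001  -0.0015 -0.0016]
[[-0.071 -0.059 -0.047 -0.034 -0.021 -0.011 -0.003  0.001  0.002  0.001
   0.001  0.     0.     0.     0.     0.   ]
 [ 0.091  0.097  0.104  0.104  0.095  0.075  0.048  0.02  -0.002 -0.006
  -0.005 -0.002 -0.     0.     0.    -0.   ]]
pred [-0.07867906 -0.07034388 -0.06184576] [-0.0575189   0.1736605   0.01444888]
[ 0.0021  0.0015  0.0004 -0.001  -0.0022 -0.0031 -0.0035 -0.0036]
[[-0.071 -0.059 -0.046 -0.032 -0.02  -0.009 -0.002  0.002  0.002  0.001
   0.001  0.     0.     0.     0.     0.   ]
 [ 0.092  0.101  0.108  0.107  0.094  0.072  0.045  0.016 -0.003 -0.007
  -0.005 -0.002 -0.     0.     0.    -0.   ]]
pred [-0.07441485 -0.06605621 -0.05772133] [-0.05354885  0.16698387  0.00799261]
[ 0.0025  0.0023  0.0014  0.0003 -0.0008 -0.0015 -0.0018 -0.0017]
[[-0.071 -0.058 -0.044 -0.031 -0.018 -0.008 -0.001  0.002  0.002  0.002
   0.001  0.     0.     0.     0.     0.   ]
 [ 0.097  0.105  0.111  0.107  0.092  0.069  0.042  0.015 -0.003 -0.008
  -0.007 -0.003 -0.     0.    -0.    -0.   ]]
```

```bash
cat > fit.py <<'E'
from step import *
# commanded r/pi by row from t=7.1, with camera pauses as (time,cmd) knots
kn=[(7.1,0),(7.225,.002),(7.35,.0045),(7.475,.007),(7.6,.009),(7.725,.01),(7.85,.011),(7.95,.0115),(8.1,.0115),(8.225,.0062),(8.35,.0035),(8.475,.002),(8.625,.002),(8.75,.004),(8.875,.004),(9.0,.003),(9.125,.002),(9.275,.002)]
ob=[(7.95,-.3181),(8.0,-.3075),(8.05,-.2953),(8.475,-.17968),(8.525,-.17065),(8.575,-.16241),(9.125,-.09704),(9.175,-.09182),(9.225,-.08748)]
def simt(t0,t1,p,v,par):
    a,rb,tau,fr,d,b=par; kt,kc=np.array(kn).T; n=int(round((t1-t0)/DT)); ra=np.interp(t0,kt,kc)*np.pi+rb; T=[];O=[]
    for i in range(n+1):
        t=t0+i*DT; T.append(t);O.append(p)
        ra+=(np.interp(t+DT,kt,kc)*np.pi+rb-ra)*(1-np.exp(-DT/tau))
        v+=(a*p+b*ra-d*v-fr*np.tanh(v/.01))*DT; p+=v*DT
    return np.array(T),np.array(O)
to,po=np.array(ob).T
if __name__=='__main__':
  for fix in ((.06,.11,.45,36),(.06,.11,.45,40),(.1,.11,.45,36),(.03,.11,.45,36),(.06,.05,.45,36),(.06,.11,1,36),(.06,.3,.45,36)):
    def f(x):
        T,O=simt(7.95,9.275,x[0],x[1],(x[2],x[3],*fix)); return (np.interp(to,T,O)-po)*1000
    s=least_squares(f,[-.318,.2,3,0]); print(fix,s.x.round(4),s.fun.round(2))
E
python3 fit.py
```

```text
(0.06, 0.11, 0.45, 36) [-3.1910e-01  2.3540e-01  2.8978e+00  6.0000e-04] [-0.96  0.51  0.9  -1.39 -0.13  0.88  0.81 -0.11 -0.53]
(0.06, 0.11, 0.45, 40) [-3.1880e-01  2.2930e-01  3.4065e+00  1.5000e-03] [-0.75  0.45  0.65 -1.27 -0.05  0.87  0.52 -0.15 -0.28]
(0.1, 0.11, 0.45, 36) [-3.1930e-01  2.4590e-01  3.2556e+00  1.2000e-03] [-1.21  0.63  1.17 -1.78 -0.2   1.18  0.99 -0.11 -0.67]
(0.03, 0.11, 0.45, 36) [-3.1900e-01  2.2960e-01  2.5419e+00 -4.0000e-04] [-0.87  0.43  0.85 -1.09 -0.12  0.6   0.87 -0.09 -0.59]
(0.06, 0.05, 0.45, 36) [-3.1910e-01  2.3540e-01  2.8978e+00 -1.1000e-03] [-0.96  0.51  0.9  -1.39 -0.13  0.88  0.81 -0.11 -0.53]
(0.06, 0.11, 1, 36) [-3.1890e-01  2.2800e-01  2.2322e+00  3.0000e-04] [-0.78  0.43  0.73 -1.26 -0.09  0.83  0.73 -0.13 -0.47]
(0.06, 0.3, 0.45, 36) [-0.3191  0.2354  2.8978  0.0059] [-0.96  0.51  0.9  -1.39 -0.13  0.88  0.81 -0.11 -0.53]
```

```bash
cat > cyc.py <<'E'
# cyc.py target p_guess [s_next nrows_carry z_next]: measure, filter, plan
from step import *
A=np.array([.430,-.2959,.082]);Bp=np.array([.4269,.2664,.082]);YA,YB=-.014,-.1465
def pose(s,z):
    q=A+(Bp-A)*s; q=q+[.04*np.sin(np.pi*s)**2,0,0]; q[2]=z; return q,YA+(YB-YA)*s
def piny(s): q,y=pose(s,0); return (q+LX*np.array([np.cos(y),np.sin(y),0]))@[-np.sin(y),np.cos(y),0] if False else q[1]+LX*np.sin(y)
D=.45;FR=.11
def simk(kn,t0,t1,p,v,a,rb,tau,ra=None):
    kt,kr,ky=np.array(kn).T; n=int(round((t1-t0)/DT)); tt=t0-.5+np.arange(n+42)*DT
    R=np.interp(tt,kt,kr)+rb; Y=np.interp(tt,kt,ky); g=1-np.exp(-DT/tau); e=np.exp(-DT/tau)
    from scipy.signal import lfilter
    R=lfilter([g],[1,-e],R-R[0])+R[0]; Y=lfilter([g],[1,-e],Y-Y[0])+Y[0]
    acc=np.r_[0,np.diff(Y,2),0]/DT**2; O=[]
    for i in range(40,40+n+1):
        O.append((tt[i],p,v,R[i]))
        f=a*p+B*R[i]+4.1*acc[i]-D*v
        v+=(f-FR*np.tanh(v/.008))*DT; p+=v*DT
        if p-R[i]>.4: p=R[i]+.4; v=min(v,0)
    return np.array(O)
def mj(x): x=np.clip(x,0,1); return x**3*(10-15*x+6*x*x)
def main(target,guess,ds=0,nc=10,dz=0,N=6,vmax=.3,tramp=None):
    S=json.load(open('S.json')); kn=S['kn']; 
    s,T,P,Rr,u,i_=measure(guess); t=s['time']
    kn.append([t,*kn[-1][1:]]); S['ob']+=[[x,y] for x,y in zip(T,P)]
    ob=np.array([o for o in S['ob'] if o[0]>t-2.2]); t0=ob[0,0]
    def f(x):
        o=simk(kn,t0,t,x[0],x[1],x[2],x[3],S['tau']); return np.r_[(np.interp(ob[:,0],o[:,0],o[:,1])-ob[:,1])/.001*np.where(ob[:,0]>t-.3,1,.4),(x[2]-S['a'])/.3,(x[3]-S['rb'])/.0015]
    fit=least_squares(f,[ob[0,1],(ob[2,1]-ob[0,1])/.1,S['a'],S['rb']]); x=fit.x
    o=simk(kn,t0,t,*x,S['tau']); p,v=o[-1,1:3]; a,rb=x[2:]
    S['a']=.7*S['a']+.3*a; S['rb']=.5*S['rb']+.5*rb
    print('t%.3f meas'%t,P.round(4),'r',Rr.round(4)[-1],'est p %.4f v %.4f a %.2f rb %.4f'%(p,v,a,rb),'res',fit.fun[-5:-2].round(1),'tool',np.round(s['tool_pos'],4),'F%.0f'%s['finger_force'],i_)
    H=max(16,nc+6); tk=t+.125*np.arange(1,H+1); w=mj(np.arange(1,H+1)/nc) if ds or dz else np.zeros(H)
    ss=S['s']+ds*w; zz=S['z']+dz*w; ys=[piny(q) for q in ss]; r0=kn[-1][1]
    pt=np.full(H,target) if tramp is None else target+(p-target)*np.exp(-(np.arange(1,H+1)*.125/tramp)**1.5)
    def K(xr): return kn+[[tk[i],xr[i],ys[i]] for i in range(H)]
    def res(xr):
        o=simk(K(xr),t,tk[-1],p,v,a,rb,S['tau']); Pk=o[10::10,1];V=o[10::10,2]; d=np.diff(np.r_[r0,xr])
        return np.r_[.5*(Pk-pt),3*(Pk[-4:]-pt[-4:]),3*V[-4:]*(tramp is None),1.5*np.diff(d),.4*d,20*np.maximum(abs(V)-vmax,0),20*np.maximum(abs(xr)-.11,0)]
    xr=least_squares(res,np.full(H,r0),max_nfev=30).x; xr=np.round(xr/np.pi,4)*np.pi
    o=simk(K(xr),t,tk[-1],p,v,a,rb,S['tau']); print('p',o[10::10,1].round(3)[:N+4],'\nv',o[10::10,2].round(3)[:N+4],'r',xr[:N].round(4))
    R0=foot(pose(S['s'],0)[1],r0); q0=pose(S['s'],S['z'])[0]; out=[]
    for k in range(N):
        q,y=pose(ss[k],zz[k]); l,w_=inc(q0,R0,q,foot(y,xr[k])); out.append({"linear":l,"rot":w_,"jaw":1})
    print(json.dumps(out))
    S['kn']=kn+[[tk[i],xr[i],ys[i]] for i in range(N)]; S['s']=ss[N-1]; S['z']=zz[N-1]
    json.dump(S,open('S.json','w'))
if __name__=='__main__':
    kw=dict(a.split('=') for a in sys.argv[1:]); main(**{k:(int(v) if k in('N','nc') else float(v)) for k,v in kw.items()})
E
python3 - <<'E'
from fit import *; from cyc import *
y0=piny(0); K=[[6,0,y0]]+[[t,c*np.pi,y0] for t,c in kn]
json.dump(dict(kn=K[:-1],ob=[list(o) for o in ob],a=2.9,rb=.0006,tau=.06,s=0,z=.082),open('S.json','w'))
E
cp S.json S0.json
python3 - <<'E'
import cyc
# already measured: reuse last 3 observations, no new pictures
import json,numpy as np
S=json.load(open('S.json')); ob=np.array(S['ob'][-3:]); S['ob']=S['ob'][:-3]; json.dump(S,open('S.json','w'))
cyc.measure=lambda g:(cyc.r.observe(),ob[:,0],ob[:,1],np.array([.0079]),0,0)
cyc.main(0,-.09,N=6,vmax=.2)
E
```

```text
t9.275 meas [-0.097  -0.0918 -0.0875] r 0.0079 est p -0.0844 v 0.0695 a 2.96 rb 0.0007 res [ 0.8 -0.1 -0.5] tool [ 0.4301 -0.2958  0.0815] F110 0
p [-0.076 -0.067 -0.053 -0.035 -0.018 -0.004  0.004  0.007  0.005  0.003] 
v [ 0.065  0.092  0.127  0.143  0.13   0.094  0.046 -0.001 -0.017 -0.02 ] r [ 0.017   0.0182  0.0123  0.0035 -0.0041 -0.0082]
[{"linear": [0.0, 0.0, 0.0], "rot": [-0.0034, 0.0, 0.0], "jaw": 1}, {"linear": [0.0, 0.0, 0.0], "rot": [-0.0038, 0.0, 0.0], "jaw": 1}, {"linear": [0.0, 0.0, 0.0], "rot": [-0.0019, 0.0, 0.0], "jaw": 1}, {"linear": [0.0, 0.0, 0.0], "rot": [0.0009, 0.0, 0.0], "jaw": 1}, {"linear": [0.0, 0.0, 0.0], "rot": [0.0033, -0.0, 0.0], "jaw": 1}, {"linear": [0.0, 0.0, 0.0], "rot": [0.0046, 0.0, 0.0], "jaw": 1}]
```

Request:
step_arm([
  {"linear": [0,0,0],"rot": [-0.0034,0,0],"jaw": 1},
  {"linear": [0,0,0],"rot": [-0.0038,0,0],"jaw": 1},
  {"linear": [0,0,0],"rot": [-0.0019,0,0],"jaw": 1},
  {"linear": [0,0,0],"rot": [0.0009,0,0],"jaw": 1},
  {"linear": [0,0,0],"rot": [0.0033,0,0],"jaw": 1},
  {"linear": [0,0,0],"rot": [0.0046,0,0],"jaw": 1},
])

```text
time: 10.02
tool_pos: [0.4301, -0.2956, 0.0815]
ee_rot: [[-1.0, 0.014, 0.0], [0.014, 1.0, -0.007], [-0.0, -0.007, -1.0]]
ft_force: [-0.3, -0.9, -6.5]
width: 0.0348
finger_force: 110.0
```

```bash
python3 cyc.py target=0 guess=0 N=6 vmax=.2
```

```text
t10.175 meas [0.0394 0.0468 0.0522] r -0.0066 est p 0.0618 v 0.1475 a 3.14 rb 0.0023 res [-1.9 -0.7  2. ] tool [ 0.4301 -0.2957  0.0815] F110 (np.float64(2.41), 115)
p [ 0.078  0.084  0.077  0.06   0.037  0.015 -0.001 -0.008 -0.008 -0.005] 
v [ 0.105  0.001 -0.099 -0.17  -0.188 -0.157 -0.096 -0.029  0.016  0.029] r [-0.0311 -0.0383 -0.0308 -0.0163 -0.0022  0.0072]
[{"linear": [0.0, 0.0, 0.0], "rot": [0.0073, 0.0, -0.0], "jaw": 1}, {"linear": [0.0, 0.0, 0.0], "rot": [0.0096, 0.0, 0.0], "jaw": 1}, {"linear": [0.0, 0.0, 0.0], "rot": [0.0072, -0.0, -0.0], "jaw": 1}, {"linear": [0.0, 0.0, 0.0], "rot": [0.0026, -0.0, 0.0], "jaw": 1}, {"linear": [0.0, 0.0, 0.0], "rot": [-0.0019, 0.0, 0.0], "jaw": 1}, {"linear": [0.0, 0.0, 0.0], "rot": [-0.0049, 0.0, -0.0], "jaw": 1}]
```

Run:
```python
import cyc,json; from cyc import *
S=json.load(open('S.json')); kn=[k for k in S['kn'] if k[0]<10.2]; ob=np.array(S['ob'])
print(kn[-9:],len(ob))
def run(names,fix):
    def setp(x):
        d=dict(a=2.9,rb=.0006,tau=.06,D=.45,FR=.11,B=36.); d.update(fix); d.update(zip(names,x[2:])); cyc.D=d['D'];cyc.FR=d['FR'];cyc.B=d['B']; return d
    def f(x):
        d=setp(x); o=simk(kn,7.95,10.175,x[0],x[1],d['a'],d['rb'],abs(d['tau'])); f.o=o; return (np.interp(ob[:,0],o[:,0],o[:,1])-ob[:,1])*1000
    x0=[-.319,.23]+[dict(a=2.9,rb=.0006,tau=.06,D=.45,FR=.11,B=36.)[n] for n in names]
    s=least_squares(f,x0,x_scale=[.01,.01]+[dict(a=1,rb=.002,tau=.03,D=.5,FR=.1,B=4)[n] for n in names]); print(names,fix,s.x.round(4),'cost%.2f'%s.cost,s.fun.round(1)[-3:],f.o[-1,1:3])
run(['a','rb'],{}); run(['a','rb','tau'],{}); run(['a','rb','B'],{}); run(['a','rb','D'],{});run(['a','rb','D','tau'],{});run(['a','rb','tau','B'],{});run(['a','rb','tau','B','D'],{})
run(['a','rb','B','D'],dict(tau=.01))
run(['a','rb'],dict(tau=.01))
```

```text
[[9.125, 0.006283185307179587, -0.29813992682738377], [9.275, 0.006283185307179587, -0.29813992682738377], [9.4, 0.016964600329384884, -0.29813992682738377], [9.525, 0.018221237390820797, -0.29813992682738377], [9.65, 0.012252211349000192, -0.29813992682738377], [9.775, 0.0034557519189487725, -0.29813992682738377], [9.9, -0.0040840704496667305, -0.29813992682738377], [10.025, -0.008168140899333461, -0.29813992682738377], [10.175, -0.008168140899333461, -0.29813992682738377]] 12
['a', 'rb'] {} [-0.3195  0.2529  3.5903  0.0038] cost13.77 [-3.  -0.8  3. ] [0.06400813 0.17424509]
['a', 'rb', 'tau'] {} [-3.197e-01  2.508e-01  3.197e+00  3.100e-03  4.000e-04] cost5.84 [-1.3 -0.6  1.5] [0.06069448 0.13701623]
['a', 'rb', 'B'] {} [-3.17600e-01  1.95900e-01  4.04000e+00  9.00000e-04  4.93797e+01] cost7.60 [-2.1 -0.6  2.2] [0.06180741 0.14281569]
['a', 'rb', 'D'] {} [-0.32    0.265   2.9233  0.0062  1.5669] cost7.09 [-1.1 -0.6  1.2] [0.06012022 0.1290746 ]
['a', 'rb', 'D', 'tau'] {} [-0.3199  0.2553  2.9591  0.0042  0.9361  0.0132] cost5.08 [-0.7 -0.5  0.9] [0.05946489 0.12261805]
['a', 'rb', 'tau', 'B'] {} [-3.18100e-01  2.01200e-01  3.44800e+00  5.00000e-04  1.00000e-04
  4.73467e+01] cost0.53 [-0.  -0.4  0.3] [0.05779046 0.09856096]
['a', 'rb', 'tau', 'B', 'D'] {} [-3.18300e-01  2.05400e-01  3.28140e+00  1.10000e-03  6.80000e-03
  4.66357e+01  7.17800e-01] cost0.38 [ 0.3 -0.3  0. ] [0.05718506 0.0920727 ]
['a', 'rb', 'B', 'D'] {'tau': 0.01} [-3.18300e-01  2.05500e-01  3.26200e+00  1.20000e-03  4.65512e+01
  7.78000e-01] cost0.38 [ 0.3 -0.3  0.1] [0.05718574 0.09206115]
['a', 'rb'] {'tau': 0.01} [-3.1960e-01  2.4990e-01  3.2251e+00  3.1000e-03] cost6.09 [-1.4 -0.6  1.6] [0.06097027 0.1399869 ]
```

Run:
```python
import cyc,json; from cyc import *
S=json.load(open('S.json')); kn=[k for k in S['kn'] if k[0]<10.2]; ob=np.array(S['ob'])
kr=.0
def mk(lead):  # move completed in first `lead` s of each row
    out=[kn[0]]
    for k0,k1 in zip(kn[:-1],kn[1:]):
        out.append([min(k0[0]+lead,k1[0]-1e-6),k1[1],k1[2]]); out.append(k1)
    return out
def run(names,fix,lead):
    K=mk(lead)
    def f(x):
        d=dict(a=2.9,rb=.0006,tau=.06,D=.45,FR=.11,B=36.); d.update(fix); d.update(zip(names,x[2:])); cyc.D=d['D'];cyc.FR=d['FR'];cyc.B=d['B']
        o=simk(K,7.95,10.175,x[0],x[1],d['a'],d['rb'],max(abs(d['tau']),.002)); f.o=o; return (np.interp(ob[:,0],o[:,0],o[:,1])-ob[:,1])*1000
    x0=[-.319,.23]+[dict(a=2.9,rb=.0006,tau=.06,D=.45,FR=.11,B=36.)[n] for n in names]
    s=least_squares(f,x0,x_scale=[.01,.01]+[dict(a=1,rb=.002,tau=.03,D=.5,FR=.1,B=4)[n] for n in names]); print(lead,names,fix,s.x.round(4),'cost%.2f'%s.cost,s.fun.round(1)[-3:],f.o[-1,1:3])
for lead in (.005,.06):
    for t in(.02,.06,.1): run(['a','rb'],dict(tau=t),lead); run(['a','rb','B'],dict(tau=t),lead)
    run(['a','rb','tau'],dict(B=38),lead)
```

```text
0.005 ['a', 'rb'] {'tau': 0.02} [-3.2030e-01  2.6250e-01  2.9962e+00  2.7000e-03] cost6.79 [-0.1 -0.5  0.5] [0.05858716 0.11426829]
0.005 ['a', 'rb', 'B'] {'tau': 0.02} [-3.19100e-01  2.21800e-01  3.15850e+00  4.00000e-04  4.59975e+01] cost2.49 [ 1.3 -0.3 -0.8] [0.05543175 0.0739446 ]
0.005 ['a', 'rb'] {'tau': 0.06} [-3.1990e-01  2.5660e-01  3.2238e+00  3.1000e-03] cost6.89 [-1.3 -0.6  1.5] [0.06076388 0.13816542]
0.005 ['a', 'rb', 'B'] {'tau': 0.06} [-3.18200e-01  2.02700e-01  3.51650e+00  3.00000e-04  4.88053e+01] cost0.53 [ 0.1 -0.3  0.2] [0.05750971 0.09518573]
0.005 ['a', 'rb'] {'tau': 0.1} [-0.3199  0.2631  3.5451  0.0037] cost12.88 [-2.5 -0.8  2.6] [0.06324561 0.16684637]
0.005 ['a', 'rb', 'B'] {'tau': 0.1} [-3.17700e-01  1.94900e-01  4.09620e+00  3.00000e-04  5.31008e+01] cost3.76 [-1.2 -0.5  1.4] [0.06008828 0.12326739]
0.005 ['a', 'rb', 'tau'] {'B': 38} [-3.1980e-01  2.4930e-01  3.1405e+00  2.3000e-03  4.1100e-02] cost4.33 [-0.4 -0.5  0.7] [0.05909414 0.11856879]
0.06 ['a', 'rb'] {'tau': 0.02} [-3.1990e-01  2.5450e-01  3.0995e+00  2.9000e-03] cost5.46 [-0.7 -0.6  1. ] [0.05973588 0.12659368]
0.06 ['a', 'rb', 'B'] {'tau': 0.02} [-3.18500e-01  2.08500e-01  3.30660e+00  4.00000e-04  4.67446e+01] cost0.56 [ 0.6 -0.3 -0.2] [0.05669313 0.08701239]
0.06 ['a', 'rb'] {'tau': 0.06} [-0.3196  0.2529  3.3614  0.0034] cost8.48 [-2.  -0.7  2.1] [0.06206457 0.15247047]
0.06 ['a', 'rb', 'B'] {'tau': 0.06} [-3.17800e-01  1.96500e-01  3.71470e+00  5.00000e-04  4.91292e+01] cost2.03 [-0.8 -0.4  1. ] [0.0592036  0.11367953]
0.06 ['a', 'rb'] {'tau': 0.1} [-0.3198  0.2632  3.7115  0.004 ] cost17.07 [-3.2 -0.9  3.2] [0.06462463 0.18247936]
0.06 ['a', 'rb', 'B'] {'tau': 0.1} [-3.1760e-01  1.9630e-01  4.3397e+00  6.0000e-04  5.2917e+01] cost8.63 [-2.3 -0.6  2.3] [0.06213772 0.14669468]
0.06 ['a', 'rb', 'tau'] {'B': 38} [-3.1960e-01  2.4550e-01  3.1484e+00  2.3000e-03  2.1900e-02] cost3.79 [-0.5 -0.5  0.8] [0.05926988 0.12033895]
```

Run:
```python
import cyc,json; from cyc import *
S=json.load(open('S.json')); kn=[k for k in S['kn'] if k[0]<10.2]; ob=np.array(S['ob'])
def run(names,fix,h):
    K=[[k[0],k[1],k[2]-h*k[1]] for k in kn]
    def f(x):
        d=dict(a=2.9,rb=.0006,tau=.06,D=.45,FR=.11,B=36.); d.update(fix); d.update(zip(names,x[2:])); cyc.D=d['D'];cyc.FR=d['FR'];cyc.B=d['B']
        o=simk(K,7.95,10.175,x[0],x[1],d['a'],d['rb'],max(abs(d['tau']),.002)); f.o=o; return (np.interp(ob[:,0],o[:,0],o[:,1])-ob[:,1])*1000
    x0=[-.319,.23]+[dict(a=2.9,rb=.0006,tau=.06,D=.45,FR=.11,B=36.)[n] for n in names]
    s=least_squares(f,x0,x_scale=[.01,.01]+[dict(a=1,rb=.002,tau=.03,D=.5,FR=.1,B=4)[n] for n in names]); print(h,names,fix,s.x.round(4),'cost%.2f'%s.cost,s.fun.round(1)[-3:],f.o[-1,1:3])
for h in (.026,.1,-.1):
    for t in(.02,.04,.06): run(['a','rb'],dict(tau=t),h); run(['a','rb','B'],dict(tau=t),h)
run(['a','rb','B'],dict(tau=.02,FR=.05),.026)
run(['a','rb','B'],dict(tau=.02,FR=.05,D=.2),.026)
```

```text
0.026 ['a', 'rb'] {'tau': 0.02} [-3.1910e-01  2.3540e-01  3.1796e+00  3.0000e-03] cost4.25 [-1.4 -0.6  1.6] [0.06095734 0.13928514]
0.026 ['a', 'rb', 'B'] {'tau': 0.02} [-3.17800e-01  1.97100e-01  3.39270e+00  9.00000e-04  4.46538e+01] cost1.23 [-0.6 -0.4  0.8] [0.05893249 0.11208303]
0.026 ['a', 'rb'] {'tau': 0.04} [-3.1900e-01  2.3590e-01  3.3209e+00  3.2000e-03] cost6.86 [-2.1 -0.7  2.2] [0.06219552 0.1528302 ]
0.026 ['a', 'rb', 'B'] {'tau': 0.04} [-3.17600e-01  1.95000e-01  3.58780e+00  1.10000e-03  4.52953e+01] cost3.58 [-1.3 -0.5  1.5] [0.06033218 0.1271178 ]
0.026 ['a', 'rb'] {'tau': 0.06} [-0.319   0.2398  3.4907  0.0036] cost10.93 [-2.8 -0.8  2.8] [0.06354297 0.16810568]
0.026 ['a', 'rb', 'B'] {'tau': 0.06} [-3.17500e-01  1.96100e-01  3.83470e+00  1.30000e-03  4.62445e+01] cost7.30 [-2.1 -0.6  2.2] [0.0618569 0.1440375]
0.1 ['a', 'rb'] {'tau': 0.02} [-3.1780e-01  1.9700e-01  2.8837e+00  2.3000e-03] cost1.16 [-0.7 -0.5  0.9] [0.05937941 0.12039348]
0.1 ['a', 'rb', 'B'] {'tau': 0.02} [-3.17800e-01  1.96500e-01  2.88650e+00  2.30000e-03  3.61137e+01] cost1.16 [-0.7 -0.5  0.9] [
[... 1022 characters left out ...]
 1.94800e-01  4.50610e+00 -3.00000e-04  6.01583e+01] cost5.00 [-1.2 -0.5  1.4] [0.05982696 0.11702546]
-0.1 ['a', 'rb'] {'tau': 0.06} [-0.3212  0.3029  3.9695  0.0046] cost31.22 [-3.7 -1.   3.6] [0.0657726  0.19755468]
-0.1 ['a', 'rb', 'B'] {'tau': 0.06} [-3.17600e-01  1.95000e-01  4.82870e+00 -1.00000e-04  6.14906e+01] cost9.17 [-2.1 -0.6  2.1] [0.06158632 0.13770458]
0.026 ['a', 'rb', 'B'] {'tau': 0.02, 'FR': 0.05} [-3.17800e-01  1.97100e-01  3.39270e+00 -4.00000e-04  4.46538e+01] cost1.23 [-0.6 -0.4  0.8] [0.05893249 0.11208302]
0.026 ['a', 'rb', 'B'] {'tau': 0.02, 'FR': 0.05, 'D': 0.2} [ -0.2399  -1.2494 -21.7829  -0.3068  10.1017] cost12431.62 [-44.6 -21.   -5.1] [0.0576326  0.12645776]
```

```bash
sed -i 's/^D=.45;FR=.11/D=.72;FR=.11;B=46.6/' cyc.py
cat > replan.py <<'E'
import cyc,json,sys,numpy as np
def go(t,a,rb,tau,**kw):
    S=json.load(open('S.json')); S['kn']=[k for k in S['kn'] if k[0]<t-.01]; ob=np.array(S['ob'][-3:]); S['ob']=S['ob'][:-3]
    S.update(a=a,rb=rb,tau=tau); json.dump(S,open('S.json','w'))
    cyc.measure=lambda g:(cyc.r.observe(),ob[:,0],ob[:,1],np.array([0]),0,0); cyc.main(guess=0,**kw)
E
python3 -c "
from replan import *
go(10.175,3.3,.0011,.01,target=0,N=6,vmax=.2)"
```

```text
t10.175 meas [0.0394 0.0468 0.0522] r 0 est p 0.0574 v 0.0943 a 3.30 rb 0.0011 res [ 0.2 -0.3  0.1] tool [ 0.4301 -0.2957  0.0815] F110 0
p [ 0.065  0.062  0.05   0.031  0.013 -0.    -0.007 -0.007 -0.004 -0.001] 
v [ 0.027 -0.061 -0.13  -0.154 -0.133 -0.082 -0.024  0.014  0.024  0.022] r [-0.021  -0.0236 -0.017  -0.0069  0.0013  0.0057]
[{"linear": [0.0, 0.0, 0.0], "rot": [0.0041, 0.0, -0.0], "jaw": 1}, {"linear": [0.0, 0.0, 0.0], "rot": [0.0049, 0.0, -0.0], "jaw": 1}, {"linear": [0.0, 0.0, 0.0], "rot": [0.0028, -0.0, 0.0], "jaw": 1}, {"linear": [0.0, 0.0, 0.0], "rot": [-0.0004, 0.0, -0.0], "jaw": 1}, {"linear": [0.0, 0.0, 0.0], "rot": [-0.003, 0.0, -0.0], "jaw": 1}, {"linear": [0.0, 0.0, 0.0], "rot": [-0.0044, 0.0, -0.0], "jaw": 1}]
```

Request:
step_arm([
  {"linear": [0,0,0],"rot": [0.0041,0,0],"jaw": 1},
  {"linear": [0,0,0],"rot": [0.0049,0,0],"jaw": 1},
  {"linear": [0,0,0],"rot": [0.0028,0,0],"jaw": 1},
  {"linear": [0,0,0],"rot": [-0.0004,0,0],"jaw": 1},
  {"linear": [0,0,0],"rot": [-0.003,0,0],"jaw": 1},
  {"linear": [0,0,0],"rot": [-0.0044,0,0],"jaw": 1},
])

```text
time: 10.92
tool_pos: [0.43, -0.2962, 0.0815]
ee_rot: [[-1.0, 0.014, 0.0], [0.014, 1.0, 0.007], [-0.0, 0.007, -1.0]]
ft_force: [-0.6, 0.1, -5.0]
width: 0.0346
finger_force: 110.0
```

```bash
python3 cyc.py target=0 guess=0 N=8 vmax=.15
```

```text
t11.075 meas [0.0433 0.0456 0.0484] r 0.0072 est p 0.0510 v 0.0726 a 3.48 rb 0.0026 res [ 0.9 -0.2 -0.7] tool [ 0.43   -0.2961  0.0815] F110 (np.float64(2.38), 114)
p [0.062 0.075 0.087 0.101 0.117 0.134 0.156 0.184 0.22  0.269 0.332 0.408] 
v [0.099 0.098 0.105 0.115 0.131 0.154 0.191 0.25  0.336 0.439 0.557 0.   ] r [-0.0044 -0.0035 -0.0038 -0.0038 -0.0038 -0.0028 -0.0009  0.0031]
[{"linear": [0.0, 0.0, 0.0], "rot": [0.0032, 0.0, 0.0], "jaw": 1}, {"linear": [0.0, 0.0, 0.0], "rot": [0.0029, 0.0, 0.0], "jaw": 1}, {"linear": [0.0, 0.0, 0.0], "rot": [0.003, 0.0, 0.0], "jaw": 1}, {"linear": [0.0, 0.0, 0.0], "rot": [0.003, 0.0, 0.0], "jaw": 1}, {"linear": [0.0, 0.0, 0.0], "rot": [0.003, 0.0, 0.0], "jaw": 1}, {"linear": [0.0, 0.0, 0.0], "rot": [0.0027, 0.0, 0.0], "jaw": 1}, {"linear": [0.0, 0.0, 0.0], "rot": [0.0021, -0.0, 0.0], "jaw": 1}, {"linear": [0.0, 0.0, 0.0], "rot": [0.0008, -0.0, 0.0], "jaw": 1}]
```

```bash
python3 - <<'E'
t=open('cyc.py').read()
t=t.replace("def simk(kn,t0,t1,p,v,a,rb,tau,ra=None):","def simk(kn,t0,t1,p,v,a,rb,tau,stop=True):").replace("if p-R[i]>.4:","if stop and p-R[i]>.4:")
t=t.replace("o=simk(K(xr),t,tk[-1],p,v,a,rb,S['tau']); Pk","o=simk(K(xr),t,tk[-1],p,v,a,rb,S['tau'],tramp is not None); Pk")
t=t.replace("    xr=least_squares(res,np.full(H,r0),max_nfev=30).x;","""    g=[];pp,vv=p,v
    for i in range(H):
        rr=np.clip(-((a+6)*(pp-pt[i])+a*pt[i]+4*vv)/B-rb,-.1,.1); g.append(rr); o=simk(kn[-1:]+[[t+1e-6,rr,ys[0]],[t+9,rr,ys[0]]],t,t+.125,pp,vv,a,rb,.005,False); pp,vv=o[-1,1:3]
    xr=least_squares(res,g,max_nfev=40).x;""")
open('cyc.py','w').write(t)
E
cat > gfit.py <<'E'
import cyc,json,sys; from cyc import *
D0=dict(a=3.,rb=.001,tau=.02,D=.45,FR=.11,B=40.,h=.0,g=0.);SC=dict(a=1,rb=.002,tau=.03,D=.5,FR=.1,B=4,h=.05,g=.3)
def gfit(t0,t1,names,fix,x0=(-.319,.23)):
    S=json.load(open('S.json')); kn=[k for k in S['kn'] if k[0]<t1+.01]; ob=np.array([o for o in S['ob'] if o[0]>t0-.01])
    def f(x):
        d=dict(D0); d.update(fix); d.update(zip(names,x[2:])); cyc.D=d['D'];cyc.FR=abs(d['FR']);cyc.B=d['B']
        K=[[k[0],k[1],k[2]-d['h']*k[1]] for k in kn]
        o=simk(K,t0,t1,x[0],x[1],d['a'],d['rb'],max(abs(d['tau']),.002)); f.o=o; return (np.interp(ob[:,0],o[:,0],o[:,1])-ob[:,1])*1000
    s=least_squares(f,list(x0)+[{**D0,**fix}[n] for n in names],x_scale=[.01,.01]+[SC[n] for n in names])
    print(names,fix,s.x.round(4),'cost%.2f'%s.cost,s.fun.round(1),f.o[-1,1:3])
E
python3 - <<'E'
from gfit import *
for n,fx in ((['a','rb'],{}),(['a','rb','B'],{}),(['a','rb','B','D','tau'],{}),(['a','rb','B','FR'],{}),(['a','rb','B','h'],{}),(['a','rb','B','D','FR','tau'],{})): gfit(7.95,11.075,n,fx)
E
```

```text
['a', 'rb'] {} [-3.1840e-01  2.1990e-01  3.1793e+00  1.5000e-03] cost10.28 [-0.3  0.6  0.6 -1.9 -1.  -0.4  1.4  1.2  1.5 -1.4 -1.2  0.3  1.9  0.1
 -1.5] [0.04901928 0.04681427]
['a', 'rb', 'B'] {} [-3.18600e-01  2.19000e-01  3.50080e+00  1.50000e-03  4.32627e+01] cost4.94 [-0.5  0.3  0.4 -0.8  0.1  0.6  0.3 -0.2 -0.1 -1.1 -0.5  1.3  1.8 -0.1
 -1.5] [0.04919478 0.0516613 ]
['a', 'rb', 'B', 'D', 'tau'] {} [-3.19000e-01  2.30500e-01  2.94830e+00  4.30000e-03  4.37809e+01
  1.83330e+00  4.88000e-02] cost2.00 [-0.9  0.4  0.9 -0.5  0.   0.3 -0.4 -0.3  0.4  0.2 -0.3  0.2  0.8 -0.1
 -0.7] [0.0509543  0.07025079]
['a', 'rb', 'B', 'FR'] {} [-3.21500e-01  2.28900e-01  2.82120e+00 -3.30000e-03  4.08214e+01
  0.00000e+00] cost2103.31 [ -3.4  -2.1  -1.4   3.7   5.5   7.   18.   18.6  19.6  28.6  29.3  31.3
  -0.5  -9.  -17.4] [ 0.02604508 -0.09574766]
['a', 'rb', 'B', 'h'] {} [-3.17500e-01  1.89600e-01  2.91970e+00  1.90000e-03  3.76194e+01
  1.00400e-01] cost2.78 [ 0.6  0.2 -1.  -0.2  0.2  0.3  0.1 -0.1  0.2 -0.6 -0.5  0.7  1.4 -0.1
 -1.1] [0.0498878  0.05627034]
['a', 'rb', 'B', 'D', 'FR', 'tau'] {} [-3.18300e-01  2.05000e-01  3.29440e+00  4.20000e-03  4.67863e+01
  6.77300e-01  2.64200e-01  2.90000e-03] cost0.39 [-0.2  0.2  0.1 -0.5  0.1  0.4  0.2 -0.2 -0.1  0.3 -0.3  0.   0.1 -0.1
 -0. ] [0.05211046 0.07962113]
```

```bash
sed -i 's/^D=.72;FR=.11;B=46.6/D=.68;FR=.264;B=46.8/' cyc.py
python3 -c "
from replan import *
go(11.075,3.3,.0042,.003,target=0,N=8,vmax=.15)"
```

```text
t11.075 meas [0.0433 0.0456 0.0484] r 0 est p 0.0521 v 0.0798 a 3.31 rb 0.0042 res [ 0.1 -0.1  0. ] tool [ 0.43   -0.2961  0.0815] F110 0
p [ 0.062  0.063  0.054  0.037  0.017  0.002 -0.007 -0.008 -0.006 -0.003
 -0.002 -0.002] 
v [ 0.059 -0.032 -0.106 -0.152 -0.148 -0.104 -0.038  0.01   0.018  0.017
  0.007  0.002] r [-0.0179 -0.0286 -0.0267 -0.0179 -0.0082 -0.0009  0.0025  0.0035]
[{"linear": [0.0, 0.0, 0.0], "rot": [0.0075, 0.0, 0.0], "jaw": 1}, {"linear": [0.0, 0.0, 0.0], "rot": [0.0109, 0.0, 0.0], "jaw": 1}, {"linear": [0.0, 0.0, 0.0], "rot": [0.0103, 0.0, 0.0], "jaw": 1}, {"linear": [0.0, 0.0, 0.0], "rot": [0.0075, 0.0, 0.0], "jaw": 1}, {"linear": [0.0, 0.0, 0.0], "rot": [0.0044, 0.0, 0.0], "jaw": 1}, {"linear": [0.0, 0.0, 0.0], "rot": [0.0021, -0.0, 0.0], "jaw": 1}, {"linear": [0.0, 0.0, 0.0], "rot": [0.001, -0.0, -0.0], "jaw": 1}, {"linear": [0.0, 0.0, 0.0], "rot": [0.0007, -0.0, 0.0], "jaw": 1}]
```

Request:
step_arm([
  {"linear": [0,0,0],"rot": [0.0075,0,0],"jaw": 1},
  {"linear": [0,0,0],"rot": [0.0109,0,0],"jaw": 1},
  {"linear": [0,0,0],"rot": [0.0103,0,0],"jaw": 1},
  {"linear": [0,0,0],"rot": [0.0075,0,0],"jaw": 1},
  {"linear": [0,0,0],"rot": [0.0044,0,0],"jaw": 1},
  {"linear": [0,0,0],"rot": [0.0021,0,0],"jaw": 1},
  {"linear": [0,0,0],"rot": [0.001,0,0],"jaw": 1},
  {"linear": [0,0,0],"rot": [0.0007,0,0],"jaw": 1},
])

```text
time: 12.08
tool_pos: [0.43, -0.296, 0.0815]
ee_rot: [[-1.0, 0.014, 0.0], [0.014, 1.0, 0.005], [-0.0, 0.005, -1.0]]
ft_force: [-0.2, -0.1, -6.1]
width: 0.0344
finger_force: 110.1
```

```bash
python3 cyc.py target=0 guess=0 N=4 vmax=.15
python3 - <<'E'
from gfit import *
S=json.load(open('S.json')); t=S['ob'][-1][0]+.05
for n,fx in ((['a','rb','B','D','FR','tau'],dict(a=3.3,rb=.0042,B=46.8,FR=.26)),(['a','rb','B','FR','h'],dict(a=3.3,rb=.0042,B=46.8,FR=.26))): gfit(7.95,t,n,fx)
E
```

```text
t12.225 meas [-0.0405 -0.0447 -0.0479] r 0.005 est p -0.0456 v 0.0021 a 3.69 rb 0.0027 res [-2.6 -0.2  2.3] tool [ 0.4301 -0.2959  0.0815] F110 (np.float64(2.47), 112)
p [-0.044 -0.04  -0.03  -0.018 -0.006  0.002  0.004  0.003] 
v [ 0.018  0.056  0.091  0.101  0.083  0.043 -0.003 -0.008] r [0.0123 0.0145 0.0107 0.0047]
[{"linear": [0.0, 0.0, 0.0], "rot": [-0.0028, 0.0, 0.0], "jaw": 1}, {"linear": [0.0, 0.0, 0.0], "rot": [-0.0035, 0.0, 0.0], "jaw": 1}, {"linear": [0.0, 0.0, 0.0], "rot": [-0.0023, 0.0, 0.0], "jaw": 1}, {"linear": [0.0, 0.0, 0.0], "rot": [-0.0004, 0.0, 0.0], "jaw": 1}]
['a', 'rb', 'B', 'D', 'FR', 'tau'] {'a': 3.3, 'rb': 0.0042, 'B': 46.8, 'FR': 0.26} [-3.18700e-01  2.19800e-01  3.29300e+00  2.90000e-03  4.34766e+01
  7.22100e-01  1.55600e-01  1.59000e-02] cost2.10 [-0.6  0.3  0.5 -0.6  0.1  0.4  0.1 -0.2 -0.  -0.3 -0.4  0.7  0.9 -0.
 -0.6 -0.8  0.   0.6] [-0.04901847 -0.03028898]
['a', 'rb', 'B', 'FR', 'h'] {'a': 3.3, 'rb': 0.0042, 'B': 46.8, 'FR': 0.26} [-3.17600e-01  1.90000e-01  3.14600e+00  2.70000e-03  4.14178e+01
  1.67500e-01  6.71000e-02] cost1.77 [ 0.5  0.1 -0.9 -0.4  0.2  0.4  0.2 -0.1  0.1 -0.5 -0.5  0.7  0.8 -0.1
 -0.6 -0.3  0.   0.2] [-0.04999988 -0.0410129 ]
```

```bash
sed -i 's/^D=.68;FR=.264;B=46.8/D=.72;FR=.156;B=43.5/' cyc.py
python3 -c "
from replan import *
go(12.225,3.29,.0029,.016,target=0,N=6,vmax=.15)"
```

```text
t12.225 meas [-0.0405 -0.0447 -0.0479] r 0 est p -0.0493 v -0.0332 a 3.40 rb 0.0028 res [-0.7  0.   0.5] tool [ 0.4301 -0.2959  0.0815] F110 0
p [-0.05  -0.046 -0.036 -0.023 -0.009  0.001  0.005  0.005  0.004  0.002] 
v [ 0.011  0.055  0.097  0.113  0.098  0.062  0.016 -0.01  -0.014 -0.011] r [ 0.0126  0.0148  0.0104  0.0035 -0.0028 -0.0066]
[{"linear": [0.0, 0.0, 0.0], "rot": [-0.0029, 0.0, 0.0], "jaw": 1}, {"linear": [0.0, 0.0, 0.0], "rot": [-0.0036, 0.0, 0.0], "jaw": 1}, {"linear": [0.0, 0.0, 0.0], "rot": [-0.0022, 0.0, 0.0], "jaw": 1}, {"linear": [0.0, 0.0, 0.0], "rot": [0.0, 0.0, 0.0], "jaw": 1}, {"linear": [0.0, 0.0, 0.0], "rot": [0.002, -0.0, 0.0], "jaw": 1}, {"linear": [0.0, 0.0, 0.0], "rot": [0.0032, 0.0, -0.0], "jaw": 1}]
```

Request:
step_arm([
  {"linear": [0,0,0],"rot": [-0.0029,0,0],"jaw": 1},
  {"linear": [0,0,0],"rot": [-0.0036,0,0],"jaw": 1},
  {"linear": [0,0,0],"rot": [-0.0022,0,0],"jaw": 1},
  {"linear": [0,0,0],"rot": [0,0,0],"jaw": 1},
  {"linear": [0,0,0],"rot": [0.002,0,0],"jaw": 1},
  {"linear": [0,0,0],"rot": [0.0032,0,0],"jaw": 1},
])

```text
time: 12.98
tool_pos: [0.4301, -0.2957, 0.0815]
ee_rot: [[-1.0, 0.014, 0.0], [0.014, 1.0, -0.005], [-0.0, -0.005, -1.0]]
ft_force: [0.5, -0.1, -5.5]
width: 0.0346
finger_force: 110.0
```

```bash
cp S.json Sb.json; python3 cyc.py target=0 guess=0 N=6 vmax=.15
python3 - <<'E'
from gfit import *
S=json.load(open('S.json')); t=S['ob'][-1][0]+.05
F=dict(a=3.3,rb=.0029,B=43,FR=.16,D=.7)
for n,fx in ((['a','rb','B','D','FR','tau'],F),(['a','rb','B','FR','h'],F)): gfit(7.95,t,n,fx)
E
```

```text
t13.125 meas [-0.0164 -0.0159 -0.0159] r -0.005 est p -0.0165 v -0.0134 a 3.35 rb 0.0020 res [ 0.   0.1 -0.1] tool [ 0.4301 -0.2958  0.0815] F110 (np.float64(2.46), 115)
p [-0.018 -0.018 -0.016 -0.012 -0.007 -0.002  0.     0.001  0.001  0.   ] 
v [-0.01   0.008  0.024  0.037  0.041  0.032  0.014 -0.    -0.003 -0.003] r [ 0.0009  0.0057  0.0063  0.0047  0.0019 -0.0006]
[{"linear": [0.0, 0.0, 0.0], "rot": [-0.0024, 0.0, 0.0], "jaw": 1}, {"linear": [0.0, 0.0, 0.0], "rot": [-0.0039, 0.0, -0.0], "jaw": 1}, {"linear": [0.0, 0.0, 0.0], "rot": [-0.0041, 0.0, 0.0], "jaw": 1}, {"linear": [0.0, 0.0, 0.0], "rot": [-0.0036, 0.0, 0.0], "jaw": 1}, {"linear": [0.0, 0.0, 0.0], "rot": [-0.0027, -0.0, -0.0], "jaw": 1}, {"linear": [0.0, 0.0, 0.0], "rot": [-0.0019, 0.0, 0.0], "jaw": 1}]
['a', 'rb', 'B', 'D', 'FR', 'tau'] {'a': 3.3, 'rb': 0.0029, 'B': 43, 'FR': 0.16, 'D': 0.7} [-3.19600e-01  2.45300e-01  2.95500e+00  2.50000e-03  3.87304e+01
  1.05670e+00  6.72000e-02  1.29000e-02] cost6.68 [-1.5  0.5  1.5 -0.5 -0.1 -0.   0.2  0.1  0.5 -0.5 -0.9  0.1  1.8  0.4
 -0.6 -0.4 -0.3 -0.6 -1.   0.2  1.1] [-0.01452182  0.000526  ]
['a', 'rb', 'B', 'FR', 'h'] {'a': 3.3, 'rb': 0.0029, 'B': 43, 'FR': 0.16, 'D': 0.7} [-3.18100e-01  2.03500e-01  2.90420e+00  2.40000e-03  3.82596e+01
  1.06600e-01  7.25000e-02] cost1.99 [ 0.   0.2 -0.3 -0.2  0.1  0.2 -0.  -0.1  0.2 -0.2 -0.4  0.6  1.1 -0.1
 -1.   0.2  0.1 -0.3 -0.7  0.1  0.5] [-0.01549891 -0.00659565]
```

```bash
sed -i 's/^D=.72;FR=.156;B=43.5/D=.7;FR=.107;B=38.3;HP=.0725/; s/^    acc=np.r_/    Y=Y-HP*R\n    acc=np.r_/' cyc.py
python3 -c "
from replan import *
go(13.125,2.9,.0024,.02,target=0,N=12,nc=11,ds=.08,vmax=.15)"
```

```text
t13.125 meas [-0.0164 -0.0159 -0.0159] r 0 est p -0.0156 v -0.0070 a 2.90 rb 0.0023 res [-0.7  0.1  0.5] tool [ 0.4301 -0.2958  0.0815] F110 0
p [-0.017 -0.016 -0.012 -0.007 -0.001  0.003  0.005  0.005  0.003  0.
 -0.001 -0.001  0.     0.     0.     0.   ] 
v [-0.014 -0.004  0.016  0.03   0.033  0.028  0.016  0.009  0.004 -0.003
  0.001  0.008  0.006  0.001  0.     0.   ] r [-0.0069 -0.0075 -0.0079 -0.0069 -0.0041 -0.0003  0.0031  0.006   0.0066
  0.0057  0.0031  0.0003]
[{"linear": [0.0, 0.0006, -0.0], "rot": [0.0001, 0.0, 0.0], "jaw": 1}, {"linear": [0.0001, 0.004, -0.0], "rot": [0.0003, 0.0, 0.0002], "jaw": 1}, {"linear": [0.0001, 0.0116, -0.0001], "rot": [0.0004, 0.0, 0.0004], "jaw": 1}, {"linear": [0.0001, 0.0231, -0.0002], "rot": [0.0001, 0.0, 0.0009], "jaw": 1}, {"linear": [-0.0001, 0.0374, -0.0002], "rot": [-0.0008, 0.0, 0.0014], "jaw": 1}, {"linear": [-0.0007, 0.0526, -0.0003], "rot": [-0.002, 0.0, 0.002], "jaw": 1}, {"linear": [-0.0015, 0.0669, -0.0004], "rot": [-0.0031, 0.0, 0.0025], "jaw": 1}, {"linear": [-0.0022, 0.0784, -0.0005], "rot": [-0.004, 0.0, 0.0029], "jaw": 1}, {"linear": [-0.0028, 0.086, -0.0006], "rot": [-0.0042, 0.0, 0.0032], "jaw": 1}, {"linear": [-0.0031, 0.0894, -0.0006], "rot": [-0.0039, 0.0, 0.0034], "jaw": 1}, {"linear": [-0.0032, 0.09, -0.0006], "rot": [-0.0031, 0.0, 0.0034], "jaw": 1}, {"linear": [-0.0032, 0.09, -0.0006], "rot": [-0.0022, 0.0, 0.0034], "jaw": 1}]
```

Request:
step_arm([
  {"linear": [0,0.0006,0],"rot": [0.0001,0,0],"jaw": 1},
  {"linear": [0.0001,0.004,0],"rot": [0.0003,0,0.0002],"jaw": 1},
  {"linear": [0.0001,0.0116,-0.0001],"rot": [0.0004,0,0.0004],"jaw": 1},
  {"linear": [0.0001,0.0231,-0.0002],"rot": [0.0001,0,0.0009],"jaw": 1},
  {"linear": [-0.0001,0.0374,-0.0002],"rot": [-0.0008,0,0.0014],"jaw": 1},
  {"linear": [-0.0007,0.0526,-0.0003],"rot": [-0.002,0,0.002],"jaw": 1},
  {"linear": [-0.0015,0.0669,-0.0004],"rot": [-0.0031,0,0.0025],"jaw": 1},
  {"linear": [-0.0022,0.0784,-0.0005],"rot": [-0.004,0,0.0029],"jaw": 1},
  {"linear": [-0.0028,0.086,-0.0006],"rot": [-0.0042,0,0.0032],"jaw": 1},
  {"linear": [-0.0031,0.0894,-0.0006],"rot": [-0.0039,0,0.0034],"jaw": 1},
  {"linear": [-0.0032,0.09,-0.0006],"rot": [-0.0031,0,0.0034],"jaw": 1},
  {"linear": [-0.0032,0.09,-0.0006],"rot": [-0.0022,0,0.0034],"jaw": 1},
])

```text
time: 14.62
tool_pos: [0.4323, -0.2511, 0.0816]
ee_rot: [[-1.0, 0.025, 0.0], [0.025, 1.0, 0.002], [-0.0, 0.002, -1.0]]
ft_force: [-0.1, 0.6, -6.3]
width: 0.0345
finger_force: 110.0
```

```bash
cp S.json Sb.json; python3 cyc.py target=0 guess=0 N=12 nc=11 ds=.1 vmax=.15
python3 - <<'E'
from gfit import *
S=json.load(open('S.json')); t=S['ob'][-1][0]+.05
cyc.HP=0; F=dict(a=2.9,rb=.0024,B=38.3,FR=.107,D=.7,h=.0725)
for n,fx in ((['a','rb','B','FR','h'],F),(['a','rb','B','FR','h','tau'],F)): gfit(7.95,t,n,fx)
E
```

```text
t14.775 meas [0.0153 0.0158 0.0159] r 0.0017 est p 0.0175 v 0.0208 a 2.88 rb 0.0030 res [-0.4 -0.2  0.6] tool [ 0.4323 -0.251   0.0816] F110 (np.float64(2.44), 112)
p [ 0.025  0.029  0.028  0.022  0.015  0.008  0.004  0.001 -0.001 -0.003
 -0.003 -0.002 -0.001 -0.001 -0.001 -0.001] 
v [ 0.049 -0.007 -0.051 -0.072 -0.068 -0.044 -0.017  0.005  0.011  0.007
  0.008  0.013  0.008  0.    -0.001  0.   ] r [-0.0179 -0.0276 -0.028  -0.0207 -0.0104 -0.0006  0.0069  0.0107  0.011
  0.0085  0.0044  0.0003]
[{"linear": [-0.0001, 0.0007, 0.0], "rot": [0.0058, 0.0, 0.0], "jaw": 1}, {"linear": [-0.0004, 0.0051, 0.0], "rot": [0.0089, 0.0, 0.0002], "jaw": 1}, {"linear": [-0.0012, 0.0145, 0.0], "rot": [0.009, 0.0, 0.0005], "jaw": 1}, {"linear": [-0.0027, 0.0289, 0.0], "rot": [0.0067, 0.0, 0.0011], "jaw": 1}, {"linear": [-0.0047, 0.0468, 0.0], "rot": [0.0034, 0.0, 0.0018], "jaw": 1}, {"linear": [-0.0073, 0.066, 0.0], "rot": [0.0003, 0.0, 0.0025], "jaw": 1}, {"linear": [-0.0099, 0.0839, 0.0], "rot": [-0.0021, -0.0, 0.0031], "jaw": 1}, {"linear": [-0.0122, 0.0983, 0.0], "rot": [-0.0033, -0.0, 0.0037], "ja
[... 335 characters left out ...]
', 'h'] {'a': 2.9, 'rb': 0.0024, 'B': 38.3, 'FR': 0.107, 'D': 0.7, 'h': 0.0725} [-3.19300e-01  2.23700e-01  3.07080e+00  2.60000e-03  3.93403e+01
  1.18800e-01  2.32000e-02] cost35.44 [-1.2 -0.1  0.1 -0.9 -0.3  0.   0.2 -0.   0.3 -3.1 -3.2 -2.2  0.3 -0.9
 -1.8 -0.2 -0.1 -0.3  2.4  3.5  4.3 -1.3 -1.1 -0.4] [0.01636655 0.01844392]
['a', 'rb', 'B', 'FR', 'h', 'tau'] {'a': 2.9, 'rb': 0.0024, 'B': 38.3, 'FR': 0.107, 'D': 0.7, 'h': 0.0725} [-3.18400e-01  2.14600e-01  2.79710e+00  2.40000e-03  3.68106e+01
  9.86000e-02  6.33000e-02  2.00000e-03] cost6.49 [-0.3  0.4  0.4 -0.4 -0.4 -0.5 -0.1 -0.4  0.  -0.5 -1.1 -0.3  0.3 -0.6
 -1.3  0.2  0.4  0.3  0.9  1.6  1.9 -0.6 -0.6 -0.1] [0.01653129 0.01531112]
```

```bash
python3 - <<'E'
t=open('cyc.py').read()
t=t.replace("p,v=o[-1,1:3]; a,rb=x[2:]\n","""a,rb=x[2:]; vl=np.interp(T[0],o[:,0],o[:,2])
    f2=lambda q:np.r_[(np.interp(T,*(simk(kn,T[0],t,q[0],q[1],a,rb,S['tau'])[:,:2].T))-P)/.0004,(q[1]-vl)/.015]
    q=least_squares(f2,[P[0],vl]).x; p,v=simk(kn,T[0],t,q[0],q[1],a,rb,S['tau'])[-1,1:3]; print('long',o[-1,1:3].round(4))
""")
open('cyc.py','w').write(t)
t=open('replan.py').read().replace("json.dump(S","S.update(kw.pop('upd',{}));json.dump(S",1); open('replan.py','w').write(t)
E
sed -i 's/FR=.107;B=38.3;HP=.0725/FR=.1;B=37.;HP=.063/' cyc.py
python3 -c "
from replan import *
go(14.775,2.8,.0024,.003,target=0,N=12,nc=11,ds=.1,vmax=.15,upd=dict(s=.08))"
```

```text
long [0.0172 0.0178]
t14.775 meas [0.0153 0.0158 0.0159] r 0 est p 0.0168 v 0.0140 a 2.79 rb 0.0027 res [-0.3 -0.2  0.4] tool [ 0.4323 -0.251   0.0816] F110 0
p [ 0.023  0.026  0.024  0.019  0.013  0.008  0.005  0.003  0.001 -0.002
 -0.003 -0.002 -0.001 -0.001 -0.001 -0.001] 
v [ 0.03  -0.02  -0.057 -0.069 -0.06  -0.035 -0.006  0.012  0.016  0.011
  0.01   0.014  0.008  0.    -0.001 -0.001] r [-0.0173 -0.027  -0.027  -0.0204 -0.0104 -0.0003  0.0072  0.0116  0.0119
  0.0094  0.005   0.0006]
[{"linear": [-0.0001, 0.0007, 0.0], "rot": [0.0056, 0.0, 0.0], "jaw": 1}, {"linear": [-0.0004, 0.0051, 0.0], "rot": [0.0087, 0.0, 0.0002], "jaw": 1}, {"linear": [-0.0012, 0.0145, 0.0], "rot": [0.0087, 0.0, 0.0005], "jaw": 1}, {"linear": [-0.0027, 0.0289, 0.0], "rot": [0.0066, 0.0, 0.0011], "jaw": 1}, {"linear": [-0.0047, 0.0468, 0.0], "rot": [0.0034, 0.0, 0.0018], "jaw": 1}, {"linear": [-0.0073, 0.066, 0.0], "rot": [0.0002, 0.0, 0.0025], "jaw": 1}, {"linear": [-0.0099, 0.0839, 0.0], "rot": [-0.0022, -0.0, 0.0031], "jaw": 1}, {"linear": [-0.0122, 0.0983, 0.0], "rot": [-0.0036, -0.0, 0.0037], "jaw": 1}, {"linear": [-0.0138, 0.1078, 0.0], "rot": [-0.0037, -0.0, 0.004], "jaw": 1}, {"linear": [-0.0145, 0.1121, 0.0], "rot": [-0.0029, -0.0, 0.0042], "jaw": 1}, {"linear": [-0.0146, 0.1129, 0.0], "rot": [-0.0015, -0.0, 0.0042], "jaw": 1}, {"linear": [-0.0146, 0.1129, 0.0], "rot": [-0.0001, -0.0, 0.0042], "jaw": 1}]
```

Request:
step_arm([
  {"linear": [-0.0001,0.0007,0],"rot": [0.0056,0,0],"jaw": 1},
  {"linear": [-0.0004,0.0051,0],"rot": [0.0087,0,0.0002],"jaw": 1},
  {"linear": [-0.0012,0.0145,0],"rot": [0.0087,0,0.0005],"jaw": 1},
  {"linear": [-0.0027,0.0289,0],"rot": [0.0066,0,0.0011],"jaw": 1},
  {"linear": [-0.0047,0.0468,0],"rot": [0.0034,0,0.0018],"jaw": 1},
  {"linear": [-0.0073,0.066,0],"rot": [0.0002,0,0.0025],"jaw": 1},
  {"linear": [-0.0099,0.0839,0],"rot": [-0.0022,0,0.0031],"jaw": 1},
  {"linear": [-0.0122,0.0983,0],"rot": [-0.0036,0,0.0037],"jaw": 1},
  {"linear": [-0.0138,0.1078,0],"rot": [-0.0037,0,0.004],"jaw": 1},
  {"linear": [-0.0145,0.1121,0],"rot": [-0.0029,0,0.0042],"jaw": 1},
  {"linear": [-0.0146,0.1129,0],"rot": [-0.0015,0,0.0042],"jaw": 1},
  {"linear": [-0.0146,0.1129,0],"rot": [-0.0001,0,0.0042],"jaw": 1},
])

```text
time: 16.27
tool_pos: [0.441, -0.1948, 0.0817]
ee_rot: [[-0.999, 0.038, 0.0], [0.038, 0.999, 0.002], [-0.0, 0.002, -1.0]]
ft_force: [-0.6, -0.0, -5.9]
width: 0.0346
finger_force: 110.1
```

```bash
cp S.json Sb.json; python3 cyc.py target=0 guess=0 N=12 nc=11 ds=.12 vmax=.15
```

```text
long [-0.0683 -0.0489]
t16.425 meas [-0.0609 -0.0631 -0.0656] r 0.002 est p -0.0678 v -0.0439 a 2.74 rb 0.0018 res [ 0.4 -0.1 -0.2] tool [ 0.4409 -0.1947  0.0817] F110 (np.float64(2.55), 105)
p [-0.072 -0.066 -0.051 -0.03  -0.011  0.003  0.011  0.012  0.008  0.003
 -0.002 -0.001  0.     0.     0.     0.   ] 
v [-0.027  0.039  0.103  0.134  0.128  0.097  0.058  0.022  0.003 -0.011
 -0.007  0.012  0.009  0.001 -0.    -0.   ] r [ 0.0044  0.0016 -0.0041 -0.0082 -0.0082 -0.0038  0.0025  0.0085  0.0113
  0.0107  0.0072  0.0025]
[{"linear": [-0.0001, 0.0009, 0.0], "rot": [-0.0012, -0.0, 0.0], "jaw": 1}, {"linear": [-0.001, 0.0061, 0.0], "rot": [-0.0003, -0.0, 0.0002], "jaw": 1}, {"linear": [-0.0028, 0.0175, 0.0], "rot": [0.0015, 0.0, 0.0007], "jaw": 1}, {"linear": [-0.0058, 0.0349, 0.0], "rot": [0.0028, 0.0, 0.0013], "jaw": 1}, {"linear": [-0.0095, 0.0564, 0.0], "rot": [0.0028, 0.0, 0.0021], "jaw": 1}, {"linear": [-0.0136, 0.0795, 0.0], "rot": [0.0014, 0.0, 0.003], "jaw": 1}, {"linear": [-0.0175, 0.101, 0.0001], "rot": [-0.0006, -0.0, 0.0038], "jaw": 1}, {"linear": [-0.0205, 0.1184, 0.0001], "rot": [-0.0025, -0.0, 0.0044], "jaw": 1}, {"linear": [-0.0225, 0.1298, 0.0001], "rot": [-0.0034, -0.0, 0.0048], "jaw": 1}, {"linear": [-0.0234, 0.1351, 0.0001], "rot": [-0.0032, -0.0, 0.005], "jaw": 1}, {"linear": [-0.0235, 0.1359, 0.0001], "rot": [-0.0021, -0.0, 0.0051], "jaw": 1}, {"linear": [-0.0235, 0.1359, 0.0001], "rot": [-0.0006, -0.0, 0.0051], "jaw": 1}]
```

```bash
sed -i "s/K=\[\[k\[0\],k\[1\],k\[2\]-d\['h'\]\*k\[1\]\] for k in kn\]/K=[[k[0],k[1],k[2]*(1+d['g'])-d['h']*k[1]] for k in kn]/" gfit.py
python3 - <<'E'
from gfit import *
cyc.HP=0; F=dict(a=2.8,rb=.0024,B=37,FR=.1,D=.7,h=.063,tau=.005)
for n,fx in ((['a','rb','B','FR','h'],F),(['a','rb','B','FR','h','g'],F),(['a','rb','B','FR','h','g','tau','D'],F)): gfit(7.95,16.425,n,fx)
for n,fx in ((['a','rb','g'],F),(['a','rb','g','h','FR'],F)): gfit(12.975,16.425,n,fx,(-.016,0))
E
```

```text
['a', 'rb', 'B', 'FR', 'h'] {'a': 2.8, 'rb': 0.0024, 'B': 37, 'FR': 0.1, 'D': 0.7, 'h': 0.063, 'tau': 0.005} [-3.19300e-01  2.29800e-01  2.96670e+00  1.90000e-03  3.68165e+01
  6.50000e-02  6.31000e-02] cost201.86 [-1.2  0.2  0.7  1.6  1.7  1.6  0.9  0.5  0.8  0.3  0.1  1.2  6.3  5.2
  4.5  9.2  9.   8.3  1.3  1.9  2.3 -4.3 -4.5 -4.2  1.7  0.4 -0.5] [-0.06957155 -0.06875905]
['a', 'rb', 'B', 'FR', 'h', 'g'] {'a': 2.8, 'rb': 0.0024, 'B': 37, 'FR': 0.1, 'D': 0.7, 'h': 0.063, 'tau': 0.005} [-3.19400e-01  2.29700e-01  2.96970e+00  1.90000e-03  3.68597e+01
  6.45000e-02  6.33000e-02  2.25000e-02] cost209.43 [-1.3  0.2  0.7  1.7  1.7  1.6  0.9  0.6  0.9  0.5  0.3  1.4  6.5  5.4
  4.7  9.2  8.9  8.2  0.6  1.2  1.5 -4.8 -5.1 -4.7  2.   0.6 -0.5] [-0.06969026 -0.07109701]
['a', 'rb', 'B', 'FR', 'h', 'g', 'tau', 'D'] {'a': 2.8, 'rb': 0.0024, 'B': 37, 'FR': 0.1, 'D': 0.7, 'h': 0.063, 'tau': 0.005} [-3.19400e-01  2.29800e-01  2.91280e+00  2.00000e-03  3.69478e+01
  8.65000e-02  6.22000e-02 -4.70000e-03  4.20000e-03  6.84500e-01] cost164.54 [-1.3  0.2  0.7  2.4  2.5  2.5  2.6  2.3  2.7  1.6  1.2  2.1  4.6  3.7
  3.   5.8  5.8  5.3  1.9  2.4  2.7 -6.3 -6.6 -6.3  1.4  0.8  0.5] [-0.06773775 -0.05264251]
['a', 'rb', 'g'] {'a': 2.8, 'rb': 0.0024, 'B': 37, 'FR': 0.1, 'D': 0.7, 'h': 0.063, 'tau': 0.005} [-1.8900e-02  8.6200e-02  1.3665e+00  1.2000e-03  1.0200e-01] cost7.24 [-2.5  0.4  2.8  0.1 -0.5 -0.5  0.3 -0.1  0. ] [-0.06766655 -0.03993519]
['a', 'rb', 'g', 'h', 'FR'] {'a': 2.8, 'rb': 0.0024, 'B': 37, 'FR': 0.1, 'D': 0.7, 'h': 0.063, 'tau': 0.005} [-0.0164  0.0625  1.0958  0.0022 -0.0446  0.3676  0.0304] cost0.05 [-0.   0.  -0.   0.1 -0.2  0.1  0.1 -0.1  0.1] [-0.06753903 -0.03872481]
```

```bash
python3 -c "
from replan import *
go(16.425,2.8,.002,.005,target=0,N=7,nc=7,ds=.06,vmax=.15,upd=dict(s=.18))"
```

```text
long [-0.0685 -0.0509]
t16.425 meas [-0.0609 -0.0631 -0.0656] r 0 est p -0.0678 v -0.0445 a 2.73 rb 0.0017 res [ 0.5 -0.1 -0.3] tool [ 0.4409 -0.1947  0.0817] F110 0
p [-0.071 -0.06  -0.041 -0.021 -0.007 -0.004 -0.008 -0.008 -0.005 -0.002
 -0.   ] 
v [-0.018  0.071  0.142  0.149  0.113  0.039 -0.003  0.012  0.024  0.021
  0.012] r [ 0.0025  0.0006 -0.0009  0.0038  0.0079  0.0091  0.0079]
[{"linear": [-0.0002, 0.0016, 0.0], "rot": [-0.0006, -0.0, 0.0001], "jaw": 1}, {"linear": [-0.0016, 0.0098, 0.0], "rot": [0.0, -0.0, 0.0004], "jaw": 1}, {"linear": [-0.0041, 0.025, 0.0], "rot": [0.0005, 0.0, 0.0009], "jaw": 1}, {"linear": [-0.0072, 0.043, 0.0], "rot": [-0.001, -0.0, 0.0016], "jaw": 1}, {"linear": [-0.0098, 0.0581, 0.0], "rot": [-0.0023, -0.0, 0.0022], "jaw": 1}, {"linear": [-0.0113, 0.0664, 0.0], "rot": [-0.0027, -0.0, 0.0025], "jaw": 1}, {"linear": [-0.0116, 0.068, 0.0], "rot": [-0.0023, -0.0, 0.0025], "jaw": 1}]
```

Request:
step_arm([
  {"linear": [-0.0002,0.0016,0],"rot": [-0.0006,0,0.0001],"jaw": 1},
  {"linear": [-0.0016,0.0098,0],"rot": [0,0,0.0004],"jaw": 1},
  {"linear": [-0.0041,0.025,0],"rot": [0.0005,0,0.0009],"jaw": 1},
  {"linear": [-0.0072,0.043,0],"rot": [-0.001,0,0.0016],"jaw": 1},
  {"linear": [-0.0098,0.0581,0],"rot": [-0.0023,0,0.0022],"jaw": 1},
  {"linear": [-0.0113,0.0664,0],"rot": [-0.0027,0,0.0025],"jaw": 1},
  {"linear": [-0.0116,0.068,0],"rot": [-0.0023,0,0.0025],"jaw": 1},
])

```text
time: 17.3
tool_pos: [0.4482, -0.1606, 0.0818]
ee_rot: [[-0.999, 0.045, 0.001], [0.045, 0.999, 0.009], [-0.0, 0.009, -1.0]]
ft_force: [-0.4, 1.7, -6.3]
width: 0.0344
finger_force: 110.1
```

```bash
cp S.json Sb.json; python3 cyc.py target=0 guess=0 N=7 nc=7 ds=.06 vmax=.15
```

```text
long [0.0015 0.0263]
t17.450 meas [0.0005 0.0002 0.0001] r 0.0093 est p 0.0013 v 0.0243 a 2.77 rb 0.0017 res [-0.1 -0.3  0.3] tool [ 0.448  -0.1611  0.0818] F110 (np.float64(2.41), 107)
p [ 0.013  0.026  0.035  0.036  0.029  0.015 -0.001 -0.009 -0.008 -0.005
 -0.001] 
v [ 0.076  0.054  0.026 -0.011 -0.044 -0.083 -0.092 -0.03   0.019  0.032
  0.025] r [-0.0154 -0.0251 -0.0217 -0.0104  0.0016  0.0097  0.0123]
[{"linear": [-0.0003, 0.0016, 0.0], "rot": [0.0074, 0.0, 0.0001], "jaw": 1}, {"linear": [-0.0017, 0.0099, 0.0001], "rot": [0.0105, 0.0, 0.0004], "jaw": 1}, {"linear": [-0.0043, 0.025, 0.0002], "rot": [0.0094, 0.0, 0.0009], "jaw": 1}, {"linear": [-0.0073, 0.043, 0.0003], "rot": [0.0058, 0.0, 0.0016], "jaw": 1}, {"linear": [-0.0098, 0.0582, 0.0005], "rot": [0.002, -0.0, 0.0022], "jaw": 1}, {"linear": [-0.0111, 0.0665, 0.0005], "rot": [-0.0006, -0.0, 0.0025], "jaw": 1}, {"linear": [-0.0114, 0.0681, 0.0005], "rot": [-0.0014, -0.0, 0.0025], "jaw": 1}]
```

Request:
step_arm([
  {"linear": [-0.0003,0.0016,0],"rot": [0.0074,0,0.0001],"jaw": 1},
  {"linear": [-0.0017,0.0099,0.0001],"rot": [0.0105,0,0.0004],"jaw": 1},
  {"linear": [-0.0043,0.025,0.0002],"rot": [0.0094,0,0.0009],"jaw": 1},
  {"linear": [-0.0073,0.043,0.0003],"rot": [0.0058,0,0.0016],"jaw": 1},
  {"linear": [-0.0098,0.0582,0.0005],"rot": [0.002,0,0.0022],"jaw": 1},
  {"linear": [-0.0111,0.0665,0.0005],"rot": [-0.0006,0,0.0025],"jaw": 1},
  {"linear": [-0.0114,0.0681,0.0005],"rot": [-0.0014,0,0.0025],"jaw": 1},
])

```text
time: 18.32
tool_pos: [0.4554, -0.1271, 0.0818]
ee_rot: [[-0.999, 0.053, 0.001], [0.053, 0.998, 0.014], [-0.0, 0.014, -1.0]]
ft_force: [0.8, 0.3, -5.8]
width: 0.0351
finger_force: 110.2
```

```bash
cp S.json Sb.json; python3 cyc.py target=0 guess=0 N=9 nc=8 ds=.08 vmax=.15
```

```text
long [0.0145 0.0218]
t18.475 meas [0.0175 0.0147 0.014 ] r 0.0138 est p 0.0146 v 0.0221 a 2.79 rb 0.0025 res [-0.   0.1 -0.1] tool [ 0.4553 -0.1275  0.0819] F110 (np.float64(2.44), 101)
p [ 0.029  0.042  0.047  0.044  0.035  0.022  0.006 -0.007 -0.011 -0.007
 -0.003  0.     0.001] 
v [ 0.099  0.041 -0.021 -0.054 -0.067 -0.074 -0.079 -0.062  0.005  0.036
  0.034  0.017  0.001] r [-0.0204 -0.0355 -0.0327 -0.0185 -0.0019  0.0107  0.016   0.0151  0.0101]
[{"linear": [-0.0002, 0.0015, 0.0], "rot": [0.0104, 0.0, 0.0001], "jaw": 1}, {"linear": [-0.0014, 0.0094, 0.0001], "rot": [0.0152, 0.0, 0.0003], "jaw": 1}, {"linear": [-0.0037, 0.025, 0.0003], "rot": [0.0143, 0.0, 0.0009], "jaw": 1}, {"linear": [-0.0064, 0.0454, 0.0006], "rot": [0.0098, 0.0, 0.0017], "jaw": 1}, {"linear": [-0.0089, 0.0658, 0.0008], "rot": [0.0045, -0.0, 0.0024], "jaw": 1}, {"linear": [-0.0105, 0.0813, 0.001], "rot": [0.0005, -0.0, 0.003], "jaw": 1}, {"linear": [-0.0113, 0.0893, 0.0011], "rot": [-0.0012, -0.0, 0.0033], "jaw": 1}, {"linear": [-0.0114, 0.0907, 0.0011], "rot": [-0.0009, -0.0, 0.0034], "jaw": 1}, {"linear": [-0.0114, 0.0907, 0.0011], "rot": [0.0007, -0.0, 0.0034], "jaw": 1}]
```

Request:
step_arm([
  {"linear": [-0.0002,0.0015,0],"rot": [0.0104,0,0.0001],"jaw": 1},
  {"linear": [-0.0014,0.0094,0.0001],"rot": [0.0152,0,0.0003],"jaw": 1},
  {"linear": [-0.0037,0.025,0.0003],"rot": [0.0143,0,0.0009],"jaw": 1},
  {"linear": [-0.0064,0.0454,0.0006],"rot": [0.0098,0,0.0017],"jaw": 1},
  {"linear": [-0.0089,0.0658,0.0008],"rot": [0.0045,0,0.0024],"jaw": 1},
  {"linear": [-0.0105,0.0813,0.001],"rot": [0.0005,0,0.003],"jaw": 1},
  {"linear": [-0.0113,0.0893,0.0011],"rot": [-0.0012,0,0.0033],"jaw": 1},
  {"linear": [-0.0114,0.0907,0.0011],"rot": [-0.0009,0,0.0034],"jaw": 1},
  {"linear": [-0.0114,0.0907,0.0011],"rot": [0.0007,0,0.0034],"jaw": 1},
])

```text
time: 19.6
tool_pos: [0.4634, -0.0825, 0.0819]
ee_rot: [[-0.998, 0.065, 0.001], [0.065, 0.998, 0.011], [0.0, 0.011, -1.0]]
ft_force: [0.2, -0.6, -6.9]
width: 0.035
finger_force: 110.3
```

```bash
cp S.json Sb.json; python3 cyc.py target=0 guess=0 N=10 nc=8 ds=.09 vmax=.15
```

```text
long [-0.0056  0.0471]
t19.750 meas [-0.0096 -0.0089 -0.0076] r 0.0113 est p -0.0054 v 0.0493 a 2.79 rb 0.0025 res [ 0.2 -0.1 -0.1] tool [ 0.4634 -0.0823  0.0819] F110 (np.float64(2.48), 96)
p [ 0.011  0.027  0.036  0.038  0.033  0.022  0.007 -0.007 -0.011 -0.008
 -0.004 -0.001 -0.    -0.   ] 
v [ 0.111  0.062  0.011 -0.024 -0.038 -0.054 -0.073 -0.065  0.002  0.034
  0.034  0.016  0.    -0.   ] r [-0.0204 -0.0346 -0.0314 -0.0176 -0.0013  0.011   0.0167  0.0154  0.0104
  0.0041]
[{"linear": [-0.0001, 0.0016, 0.0], "rot": [0.0097, 0.0, 0.0001], "jaw": 1}, {"linear": [-0.0008, 0.0106, 0.0001], "rot": [0.0142, 0.0, 0.0004], "jaw": 1}, {"linear": [-0.0019, 0.028, 0.0003], "rot": [0.0132, 0.0, 0.001], "jaw": 1}, {"linear": [-0.0029, 0.0509, 0.0005], "rot": [0.0088, 0.0, 0.0019], "jaw": 1}, {"linear": [-0.0034, 0.0737, 0.0007], "rot": [0.0036, -0.0, 0.0028], "jaw": 1}, {"linear": [-0.0033, 0.0911, 0.0009], "rot": [-0.0003, -0.0, 0.0034], "jaw": 1}, {"linear": [-0.0031, 0.1, 0.001], "rot": [-0.0021, -0.0, 0.0037], "jaw": 1}, {"linear": [-0.003, 0.1016, 0.001], "rot": [-0.0017, -0.0, 0.0038], "jaw": 1}, {"linear": [-0.003, 0.1016, 0.001], "rot": [-0.0001, -0.0, 0.0038], "jaw": 1}, {"linear": [-0.003, 0.1016, 0.001], "rot": [0.0019, -0.0, 0.0038], "jaw": 1}]
```

Prediction and measurement now agree, so I'll continue.

Request:
step_arm([
  {"linear": [-0.0001,0.0016,0],"rot": [0.0097,0,0.0001],"jaw": 1},
  {"linear": [-0.0008,0.0106,0.0001],"rot": [0.0142,0,0.0004],"jaw": 1},
  {"linear": [-0.0019,0.028,0.0003],"rot": [0.0132,0,0.001],"jaw": 1},
  {"linear": [-0.0029,0.0509,0.0005],"rot": [0.0088,0,0.0019],"jaw": 1},
  {"linear": [-0.0034,0.0737,0.0007],"rot": [0.0036,0,0.0028],"jaw": 1},
  {"linear": [-0.0033,0.0911,0.0009],"rot": [-0.0003,0,0.0034],"jaw": 1},
  {"linear": [-0.0031,0.1,0.001],"rot": [-0.0021,0,0.0037],"jaw": 1},
  {"linear": [-0.003,0.1016,0.001],"rot": [-0.0017,0,0.0038],"jaw": 1},
  {"linear": [-0.003,0.1016,0.001],"rot": [-0.0001,0,0.0038],"jaw": 1},
  {"linear": [-0.003,0.1016,0.001],"rot": [0.0019,0,0.0038],"jaw": 1},
])

```text
time: 21.0
tool_pos: [0.4682, -0.0319, 0.082]
ee_rot: [[-0.997, 0.077, 0.0], [0.077, 0.997, 0.005], [0.0, 0.005, -1.0]]
ft_force: [-0.2, -0.0, -4.9]
width: 0.0345
finger_force: 110.3
```

```bash
cp S.json Sb.json; python3 cyc.py target=0 guess=0 N=10 nc=8 ds=.09 vmax=.15
```

```text
long [-0.0544 -0.0061]
t21.150 meas [-0.052  -0.0528 -0.0542] r 0.0053 est p -0.0545 v -0.0067 a 2.79 rb 0.0015 res [ 0.1 -0.4  0.2] tool [ 0.4682 -0.0315  0.082 ] F110 (np.float64(2.48), 92)
p [-0.051 -0.04  -0.021 -0.001  0.014  0.017  0.011  0.    -0.004 -0.002
  0.001  0.002  0.003  0.003] 
v [ 0.014  0.066  0.119  0.136  0.108  0.041 -0.021 -0.05  -0.007  0.02
  0.022  0.011  0.001  0.   ] r [-0.0038 -0.0091 -0.0094 -0.005   0.0016  0.0075  0.0107  0.0104  0.0075
  0.0038]
[{"linear": [0.0001, 0.0016, 0.0], "rot": [0.0025, -0.0, 0.0001], "jaw": 1}, {"linear": [0.0005, 0.0105, 0.0], "rot": [0.0042, 0.0, 0.0004], "jaw": 1}, {"linear": [0.0016, 0.0278, 0.0001], "rot": [0.0043, 0.0, 0.001], "jaw": 1}, {"linear": [0.0036, 0.0505, 0.0002], "rot": [0.0029, 0.0, 0.0019], "jaw": 1}, {"linear": [0.0063, 0.0731, 0.0003], "rot": [0.0008, -0.0, 0.0028], "jaw": 1}, {"linear": [0.0087, 0.0903, 0.0004], "rot": [-0.0011, -0.0, 0.0034], "jaw": 1}, {"linear": [0.0101, 0.0991, 0.0004], "rot": [-0.0021, -0.0, 0.0037], "jaw": 1}, {"linear": [0.0104, 0.1007, 0.0004], "rot": [-0.002, -0.0, 0.0038], "jaw": 1}, {"linear": [0.0104, 0.1007, 0.0004], "rot": [-0.0011, -0.0, 0.0038], "jaw": 1}, {"linear": [0.0104, 0.1007, 0.0004], "rot": [0.0001, -0.0, 0.0038], "jaw": 1}]
```

Request:
step_arm([
  {"linear": [0.0001,0.0016,0],"rot": [0.0025,0,0.0001],"jaw": 1},
  {"linear": [0.0005,0.0105,0],"rot": [0.0042,0,0.0004],"jaw": 1},
  {"linear": [0.0016,0.0278,0.0001],"rot": [0.0043,0,0.001],"jaw": 1},
  {"linear": [0.0036,0.0505,0.0002],"rot": [0.0029,0,0.0019],"jaw": 1},
  {"linear": [0.0063,0.0731,0.0003],"rot": [0.0008,0,0.0028],"jaw": 1},
  {"linear": [0.0087,0.0903,0.0004],"rot": [-0.0011,0,0.0034],"jaw": 1},
  {"linear": [0.0101,0.0991,0.0004],"rot": [-0.0021,0,0.0037],"jaw": 1},
  {"linear": [0.0104,0.1007,0.0004],"rot": [-0.002,0,0.0038],"jaw": 1},
  {"linear": [0.0104,0.1007,0.0004],"rot": [-0.0011,0,0.0038],"jaw": 1},
  {"linear": [0.0104,0.1007,0.0004],"rot": [0.0001,0,0.0038],"jaw": 1},
])

```text
time: 22.4
tool_pos: [0.4669, 0.0187, 0.0821]
ee_rot: [[-0.996, 0.089, 0.0], [0.089, 0.996, 0.005], [0.0, 0.005, -1.0]]
ft_force: [-0.1, -1.0, -7.2]
width: 0.0348
finger_force: 110.3
```

```bash
cp S.json Sb.json; python3 cyc.py target=0 guess=0 N=9 nc=8 ds=.09 vmax=.15
```

```text
long [-0.028   0.0069]
t22.550 meas [-0.0285 -0.0282 -0.0282] r 0.0051 est p -0.0278 v 0.0078 a 2.80 rb 0.0015 res [ 0.3 -0.2 -0.1] tool [0.4668 0.0189 0.0821] F110 (np.float64(2.46), 97)
p [-0.021 -0.01   0.003  0.014  0.02   0.017  0.008 -0.004 -0.008 -0.006
 -0.002 -0.    -0.   ] 
v [ 0.033  0.047  0.064  0.065  0.037  0.004 -0.039 -0.053 -0.002  0.026
  0.025  0.011  0.   ] r [-0.011  -0.0185 -0.0167 -0.0088  0.0016  0.0101  0.0138  0.0129  0.0091]
[{"linear": [0.0003, 0.0016, 0.0], "rot": [0.0047, 0.0, 0.0001], "jaw": 1}, {"linear": [0.0019, 0.0103, 0.0], "rot": [0.0071, 0.0, 0.0004], "jaw": 1}, {"linear": [0.0053, 0.0275, 0.0001], "rot": [0.0065, 0.0, 0.001], "jaw": 1}, {"linear": [0.0103, 0.0499, 0.0002], "rot": [0.004, 0.0, 0.0019], "jaw": 1}, {"linear": [0.0158, 0.0722, 0.0003], "rot": [0.0007, -0.0, 0.0028], "jaw": 1}, {"linear": [0.0203, 0.0893, 0.0003], "rot": [-0.002, -0.0, 0.0034], "jaw": 1}, {"linear": [0.0227, 0.098, 0.0004], "rot": [-0.0032, -0.0, 0.0037], "jaw": 1}, {"linear": [0.0231, 0.0996, 0.0004], "rot": [-0.0029, -0.0, 0.0038], "jaw": 1}, {"linear": [0.0231, 0.0996, 0.0004], "rot": [-0.0017, -0.0, 0.0038], "jaw": 1}]
```

Request:
step_arm([
  {"linear": [0.0003,0.0016,0],"rot": [0.0047,0,0.0001],"jaw": 1},
  {"linear": [0.0019,0.0103,0],"rot": [0.0071,0,0.0004],"jaw": 1},
  {"linear": [0.0053,0.0275,0.0001],"rot": [0.0065,0,0.001],"jaw": 1},
  {"linear": [0.0103,0.0499,0.0002],"rot": [0.004,0,0.0019],"jaw": 1},
  {"linear": [0.0158,0.0722,0.0003],"rot": [0.0007,0,0.0028],"jaw": 1},
  {"linear": [0.0203,0.0893,0.0003],"rot": [-0.002,0,0.0034],"jaw": 1},
  {"linear": [0.0227,0.098,0.0004],"rot": [-0.0032,0,0.0037],"jaw": 1},
  {"linear": [0.0231,0.0996,0.0004],"rot": [-0.0029,0,0.0038],"jaw": 1},
  {"linear": [0.0231,0.0996,0.0004],"rot": [-0.0017,0,0.0038],"jaw": 1},
])

```text
time: 23.68
tool_pos: [0.4598, 0.0693, 0.0822]
ee_rot: [[-0.995, 0.1, 0.001], [0.1, 0.995, 0.01], [0.0, 0.01, -1.0]]
ft_force: [-0.5, 0.3, -5.6]
width: 0.0347
finger_force: 110.3
```

```bash
cp S.json Sb.json; python3 cyc.py target=0 guess=0 N=9 nc=8 ds=.09 vmax=.15
```

```text
long [-0.0078  0.0345]
t23.825 meas [-0.0107 -0.01   -0.009 ] r 0.0104 est p -0.0073 v 0.0391 a 2.80 rb 0.0016 res [ 0.5 -0.1 -0.3] tool [0.4598 0.0694 0.0822] F110 (np.float64(2.49), 96)
p [ 0.007  0.021  0.031  0.033  0.03   0.021  0.007 -0.006 -0.01  -0.007
 -0.003 -0.     0.   ] 
v [ 0.093  0.054  0.016 -0.013 -0.024 -0.041 -0.064 -0.062  0.003  0.033
  0.033  0.016  0.   ] r [-0.0185 -0.0311 -0.028  -0.0151  0.0003  0.0116  0.0167  0.0157  0.0107]
[{"linear": [0.0005, 0.0016, 0.0], "rot": [0.0088, 0.0, 0.0001], "jaw": 1}, {"linear": [0.003, 0.0102, 0.0001], "rot": [0.0128, 0.0, 0.0004], "jaw": 1}, {"linear": [0.0082, 0.0272, 0.0002], "rot": [0.0118, 0.0, 0.001], "jaw": 1}, {"linear": [0.0152, 0.0493, 0.0004], "rot": [0.0077, 0.0, 0.0019], "jaw": 1}, {"linear": [0.0225, 0.0715, 0.0007], "rot": [0.0028, -0.0, 0.0028], "jaw": 1}, {"linear": [0.0281, 0.0884, 0.0008], "rot": [-0.0008, -0.0, 0.0034], "jaw": 1}, {"linear": [0.031, 0.097, 0.0009], "rot": [-0.0024, -0.0, 0.0037], "jaw": 1}, {"linear": [0.0316, 0.0985, 0.0009], "rot": [-0.0021, -0.0, 0.0038], "jaw": 1}, {"linear": [0.0316, 0.0985, 0.0009], "rot": [-0.0005, -0.0, 0.0038], "jaw": 1}]
```

Request:
step_arm([
  {"linear": [0.0005,0.0016,0],"rot": [0.0088,0,0.0001],"jaw": 1},
  {"linear": [0.003,0.0102,0.0001],"rot": [0.0128,0,0.0004],"jaw": 1},
  {"linear": [0.0082,0.0272,0.0002],"rot": [0.0118,0,0.001],"jaw": 1},
  {"linear": [0.0152,0.0493,0.0004],"rot": [0.0077,0,0.0019],"jaw": 1},
  {"linear": [0.0225,0.0715,0.0007],"rot": [0.0028,0,0.0028],"jaw": 1},
  {"linear": [0.0281,0.0884,0.0008],"rot": [-0.0008,0,0.0034],"jaw": 1},
  {"linear": [0.031,0.097,0.0009],"rot": [-0.0024,0,0.0037],"jaw": 1},
  {"linear": [0.0316,0.0985,0.0009],"rot": [-0.0021,0,0.0038],"jaw": 1},
  {"linear": [0.0316,0.0985,0.0009],"rot": [-0.0005,0,0.0038],"jaw": 1},
])

```text
time: 24.95
tool_pos: [0.449, 0.1199, 0.0823]
ee_rot: [[-0.994, 0.112, 0.001], [0.112, 0.994, 0.012], [0.0, 0.012, -1.0]]
ft_force: [-0.8, -0.2, -6.3]
width: 0.0348
finger_force: 110.3
```

```bash
cp S.json Sb.json; python3 cyc.py target=0 guess=0 N=9 nc=8 ds=.09 vmax=.15
```

```text
long [-0.0125  0.0409]
t25.100 meas [-0.0159 -0.0149 -0.0141] r 0.0119 est p -0.0120 v 0.0455 a 2.79 rb 0.0018 res [ 0.5 -0.3 -0.2] tool [0.449  0.1201 0.0822] F110 (np.float64(2.59), 98)
p [ 0.004  0.019  0.03   0.033  0.03   0.021  0.008 -0.006 -0.009 -0.007
 -0.002  0.     0.001] 
v [ 0.105  0.067  0.025 -0.011 -0.022 -0.041 -0.064 -0.062  0.002  0.033
  0.032  0.015  0.001] r [-0.0179 -0.0314 -0.0289 -0.0157 -0.0003  0.0113  0.0163  0.0154  0.0104]
[{"linear": [0.0006, 0.0016, 0.0], "rot": [0.0091, 0.0, 0.0001], "jaw": 1}, {"linear": [0.0036, 0.0101, 0.0001], "rot": [0.0134, 0.0, 0.0004], "jaw": 1}, {"linear": [0.0094, 0.027, 0.0003], "rot": [0.0126, 0.0, 0.001], "jaw": 1}, {"linear": [0.0171, 0.049, 0.0005], "rot": [0.0084, 0.0, 0.0019], "jaw": 1}, {"linear": [0.0246, 0.071, 0.0008], "rot": [0.0035, -0.0, 0.0028], "jaw": 1}, {"linear": [0.0302, 0.0879, 0.0009], "rot": [-0.0002, -0.0, 0.0034], "jaw": 1}, {"linear": [0.033, 0.0965, 0.001], "rot": [-0.0018, -0.0001, 0.0037], "jaw": 1}, {"linear": [0.0335, 0.0981, 0.001], "rot": [-0.0015, -0.0, 0.0038], "jaw": 1}, {"linear": [0.0335, 0.0981, 0.001], "rot": [0.0001, -0.0, 0.0038], "jaw": 1}]
```

Request:
step_arm([
  {"linear": [0.0006,0.0016,0],"rot": [0.0091,0,0.0001],"jaw": 1},
  {"linear": [0.0036,0.0101,0.0001],"rot": [0.0134,0,0.0004],"jaw": 1},
  {"linear": [0.0094,0.027,0.0003],"rot": [0.0126,0,0.001],"jaw": 1},
  {"linear": [0.0171,0.049,0.0005],"rot": [0.0084,0,0.0019],"jaw": 1},
  {"linear": [0.0246,0.071,0.0008],"rot": [0.0035,0,0.0028],"jaw": 1},
  {"linear": [0.0302,0.0879,0.0009],"rot": [-0.0002,0,0.0034],"jaw": 1},
  {"linear": [0.033,0.0965,0.001],"rot": [-0.0018,-0.0001,0.0037],"jaw": 1},
  {"linear": [0.0335,0.0981,0.001],"rot": [-0.0015,0,0.0038],"jaw": 1},
  {"linear": [0.0335,0.0981,0.001],"rot": [0.0001,0,0.0038],"jaw": 1},
])

```text
time: 26.22
tool_pos: [0.4379, 0.1705, 0.0824]
ee_rot: [[-0.992, 0.124, 0.001], [0.124, 0.992, 0.011], [0.0, 0.012, -1.0]]
ft_force: [-0.5, -0.4, -6.7]
width: 0.0346
finger_force: 110.3
```

```bash
cp S.json Sb.json; python3 cyc.py target=0 guess=0 N=9 nc=8 ds=.09 vmax=.15
```

```text
long [-0.043   0.0114]
t26.375 meas [-0.0416 -0.0426 -0.0429] r 0.0116 est p -0.0423 v 0.0163 a 2.76 rb 0.0019 res [ 0.6 -0.1 -0.4] tool [0.4378 0.1707 0.0823] F110 (np.float64(2.76), 102)
p [-0.032 -0.017  0.     0.015  0.021  0.019  0.009 -0.003 -0.008 -0.006
 -0.003 -0.001 -0.   ] 
v [ 0.067  0.084  0.094  0.081  0.043  0.002 -0.044 -0.059 -0.005  0.024
  0.026  0.012  0.   ] r [-0.0079 -0.0182 -0.0185 -0.011  -0.0006  0.0085  0.0129  0.0126  0.0088]
[{"linear": [0.0005, 0.0016, 0.0], "rot": [0.0058, -0.0, 0.0001], "jaw": 1}, {"linear": [0.0034, 0.0101, 0.0001], "rot": [0.0091, 0.0, 0.0004], "jaw": 1}, {"linear": [0.0088, 0.027, 0.0003], "rot": [0.0092, 0.0, 0.001], "jaw": 1}, {"linear": [0.0155, 0.0491, 0.0005], "rot": [0.0068, 0.0, 0.0019], "jaw": 1}, {"linear": [0.0217, 0.0712, 0.0007], "rot": [0.0035, -0.0, 0.0028], "jaw": 1}, {"linear": [0.0262, 0.0882, 0.0009], "rot": [0.0006, -0.0, 0.0034], "jaw": 1}, {"linear": [0.0283, 0.0968, 0.001], "rot": [-0.0008, -0.0, 0.0037], "jaw": 1}, {"linear": [0.0287, 0.0984, 0.001], "rot": [-0.0007, -0.0, 0.0038], "jaw": 1}, {"linear": [0.0287, 0.0984, 0.001], "rot": [0.0005, -0.0, 0.0038], "jaw": 1}]
```

Request:
step_arm([
  {"linear": [0.0005,0.0016,0],"rot": [0.0058,0,0.0001],"jaw": 1},
  {"linear": [0.0034,0.0101,0.0001],"rot": [0.0091,0,0.0004],"jaw": 1},
  {"linear": [0.0088,0.027,0.0003],"rot": [0.0092,0,0.001],"jaw": 1},
  {"linear": [0.0155,0.0491,0.0005],"rot": [0.0068,0,0.0019],"jaw": 1},
  {"linear": [0.0217,0.0712,0.0007],"rot": [0.0035,0,0.0028],"jaw": 1},
  {"linear": [0.0262,0.0882,0.0009],"rot": [0.0006,0,0.0034],"jaw": 1},
  {"linear": [0.0283,0.0968,0.001],"rot": [-0.0008,0,0.0037],"jaw": 1},
  {"linear": [0.0287,0.0984,0.001],"rot": [-0.0007,0,0.0038],"jaw": 1},
  {"linear": [0.0287,0.0984,0.001],"rot": [0.0005,0,0.0038],"jaw": 1},
])

```text
time: 27.5
tool_pos: [0.4297, 0.2211, 0.0824]
ee_rot: [[-0.991, 0.136, 0.001], [0.136, 0.991, 0.01], [0.001, 0.01, -1.0]]
ft_force: [-0.2, -0.5, -6.0]
width: 0.0345
finger_force: 110.3
```

```bash
cp S.json Sb.json; python3 cyc.py target=0 guess=0 N=9 nc=7 ds=.08 vmax=.15; python3 -c "
import json;print(json.load(open('S.json'))['s'])"
```

```text
long [-0.0443  0.0055]
t27.650 meas [-0.0423 -0.0431 -0.0439] r 0.01 est p -0.0435 v 0.0111 a 2.78 rb 0.0023 res [ 0.8 -0.3 -0.4] tool [0.4297 0.2212 0.0824] F110 (np.float64(2.9), 107)
p [-0.034 -0.016  0.005  0.022  0.027  0.018  0.002 -0.007 -0.007 -0.004
 -0.     0.002  0.002] 
v [ 0.063  0.103  0.132  0.111  0.037 -0.044 -0.09  -0.037  0.015  0.029
  0.025  0.01   0.001] r [-0.0088 -0.0173 -0.0157 -0.0075  0.0022  0.0091  0.0113  0.0097  0.006 ]
[{"linear": [0.0005, 0.002, 0.0], "rot": [0.0056, 0.0, 0.0001], "jaw": 1}, {"linear": [0.0031, 0.0127, 0.0001], "rot": [0.0083, 0.0, 0.0005], "jaw": 1}, {"linear": [0.0076, 0.0324, 0.0003], "rot": [0.0078, 0.0, 0.0012], "jaw": 1}, {"linear": [0.0122, 0.0557, 0.0005], "rot": [0.0052, -0.0, 0.0021], "jaw": 1}, {"linear": [0.0156, 0.0755, 0.0007], "rot": [0.0021, -0.0, 0.0029], "jaw": 1}, {"linear": [0.0173, 0.0863, 0.0008], "rot": [-0.0001, -0.0, 0.0033], "jaw": 1}, {"linear": [0.0176, 0.0884, 0.0008], "rot": [-0.0008, -0.0, 0.0034], "jaw": 1}, {"linear": [0.0176, 0.0884, 0.0008], "rot": [-0.0003, -0.0, 0.0034], "jaw": 1}, {"linear": [0.0176, 0.0884, 0.0008], "rot": [0.0009, -0.0, 0.0034], "jaw": 1}]
0.9999999999999998
```

Request:
step_arm([
  {"linear": [0.0005,0.002,0],"rot": [0.0056,0,0.0001],"jaw": 1},
  {"linear": [0.0031,0.0127,0.0001],"rot": [0.0083,0,0.0005],"jaw": 1},
  {"linear": [0.0076,0.0324,0.0003],"rot": [0.0078,0,0.0012],"jaw": 1},
  {"linear": [0.0122,0.0557,0.0005],"rot": [0.0052,0,0.0021],"jaw": 1},
  {"linear": [0.0156,0.0755,0.0007],"rot": [0.0021,0,0.0029],"jaw": 1},
  {"linear": [0.0173,0.0863,0.0008],"rot": [-0.0001,0,0.0033],"jaw": 1},
  {"linear": [0.0176,0.0884,0.0008],"rot": [-0.0008,0,0.0034],"jaw": 1},
  {"linear": [0.0176,0.0884,0.0008],"rot": [-0.0003,0,0.0034],"jaw": 1},
  {"linear": [0.0176,0.0884,0.0008],"rot": [0.0009,0,0.0034],"jaw": 1},
])

```text
time: 28.78
tool_pos: [0.4269, 0.266, 0.0825]
ee_rot: [[-0.989, 0.147, 0.0], [0.147, 0.989, 0.007], [0.001, 0.007, -1.0]]
ft_force: [0.5, -1.1, -6.8]
width: 0.0348
finger_force: 110.3
```

```bash
cp S.json Sb.json; python3 cyc.py target=0 guess=0 N=8 vmax=.15
python3 - <<'E'
from h import *; from workcell import r
c=r.read_camera('top'); s=r.observe(); cv2.imwrite('pics/top5.png',c['color'][130:330,130:400]); im=c['color']
m=cv2.imread('pics/top0.png')
cv2.imwrite('pics/top5.png',cv2.resize(im[130:330,150:370],None,fx=2.7,fy=2.7))
E
```

```text
long [-0.0575 -0.0112]
t28.925 meas [-0.0536 -0.0552 -0.0564] r 0.0073 est p -0.0569 v -0.0057 a 2.78 rb 0.0019 res [ 0.4 -0.  -0.3] tool [0.4269 0.2663 0.0825] F110 (np.float64(2.99), 110)
p [-0.057 -0.051 -0.038 -0.023 -0.009  0.001  0.005  0.005  0.004  0.003
  0.002  0.001] 
v [ 0.015  0.072  0.114  0.121  0.1    0.061  0.02  -0.007 -0.012 -0.011
 -0.005 -0.001] r [ 0.0145  0.0148  0.0094  0.0025 -0.0031 -0.0063 -0.0072 -0.0063]
[{"linear": [0.0, 0.0, 0.0], "rot": [-0.0027, 0.0, -0.0], "jaw": 1}, {"linear": [0.0, 0.0, 0.0], "rot": [-0.0028, -0.0, -0.0], "jaw": 1}, {"linear": [0.0, 0.0, 0.0], "rot": [-0.0011, 0.0, -0.0], "jaw": 1}, {"linear": [0.0, 0.0, 0.0], "rot": [0.0011, 0.0, -0.0], "jaw": 1}, {"linear": [0.0, 0.0, 0.0], "rot": [0.0029, 0.0, -0.0], "jaw": 1}, {"linear": [0.0, 0.0, 0.0], "rot": [0.0039, 0.0, 0.0], "jaw": 1}, {"linear": [0.0, 0.0, 0.0], "rot": [0.0042, 0.0, -0.0], "jaw": 1}, {"linear": [0.0, 0.0, 0.0], "rot": [0.0039, 0.0, 0.0], "jaw": 1}]
```

View pics/top5.png

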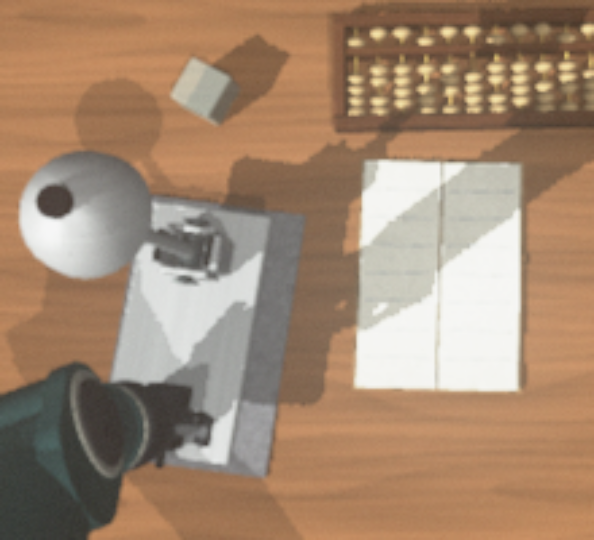

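The top view shows the lamp above the mat and aligned with it, with parallax shifting it left because it is still raised. Nothing has been disturbed, so next I'll let the stem down at a controlled rate.

```bash
python3 - <<'E'
t=open('cyc.py').read()
t=t.replace("target+(p-target)*np.exp(-(np.arange(1,H+1)*.125/tramp)**1.5)","np.minimum(p+tramp*.125*np.arange(1,H+1),target)")
t=t.replace("res(xr):\n        o=simk(K(xr),t,tk[-1],p,v,a,rb,S['tau'],tramp is not None)","res(xr):\n        o=simk(K(xr),t,tk[-1],p,v,a,rb,S['tau'],False)")
t=t.replace("return np.r_[.5*(Pk-pt),3*(","return np.r_[(.5 if tramp is None else 2)*(Pk-pt),(3 if tramp is None else 0)*(")
open('cyc.py','w').write(t)
E
python3 - <<'E'
from replan import *
S=json.load(open('S.json')); S['kn']=[k for k in S['kn'] if k[0]<28.96]; k=S['kn'][-1]; S['kn'].append([28.975,k[1],k[2]]); json.dump(S,open('S.json','w'))
go(28.99,2.8,.002,.005,target=.45,tramp=.2,N=8,vmax=.25,upd=dict(s=1.0))
E
```

```text
long [-0.0577 -0.0013]
t28.975 meas [-0.0536 -0.0552 -0.0564] r 0 est p -0.0569 v 0.0022 a 2.80 rb 0.0019 res [ 0.4 -0.  -0.3] tool [0.4268 0.2663 0.0825] F110 0
p [-0.059 -0.039 -0.01   0.02   0.051  0.083  0.113  0.141  0.168  0.194
  0.219  0.244] 
v [0.026 0.2   0.249 0.249 0.25  0.249 0.237 0.223 0.211 0.202 0.198 0.195] r [ 0.033   0.0223  0.0104  0.0053  0.0019 -0.0025 -0.006  -0.0082]
[{"linear": [0.0, 0.0, 0.0], "rot": [-0.0086, 0.0, -0.0], "jaw": 1}, {"linear": [0.0, 0.0, 0.0], "rot": [-0.0052, 0.0, -0.0], "jaw": 1}, {"linear": [0.0, 0.0, 0.0], "rot": [-0.0014, 0.0, -0.0], "jaw": 1}, {"linear": [0.0, 0.0, 0.0], "rot": [0.0002, 0.0, -0.0], "jaw": 1}, {"linear": [0.0, 0.0, 0.0], "rot": [0.0013, 0.0, -0.0], "jaw": 1}, {"linear": [0.0, 0.0, 0.0], "rot": [0.0027, 0.0, -0.0], "jaw": 1}, {"linear": [0.0, 0.0, 0.0], "rot": [0.0038, -0.0, 0.0], "jaw": 1}, {"linear": [0.0, 0.0, 0.0], "rot": [0.0045, 0.0, -0.0], "jaw": 1}]
```

Request:
step_arm([
  {"linear": [0,0,0],"rot": [-0.0086,0,0],"jaw": 1},
  {"linear": [0,0,0],"rot": [-0.0052,0,0],"jaw": 1},
  {"linear": [0,0,0],"rot": [-0.0014,0,0],"jaw": 1},
  {"linear": [0,0,0],"rot": [0.0002,0,0],"jaw": 1},
  {"linear": [0,0,0],"rot": [0.0013,0,0],"jaw": 1},
  {"linear": [0,0,0],"rot": [0.0027,0,0],"jaw": 1},
])

```text
time: 29.72
tool_pos: [0.4268, 0.2665, 0.0825]
ee_rot: [[-0.989, 0.146, -0.001], [0.146, 0.989, -0.001], [0.001, -0.001, -1.0]]
ft_force: [-0.5, -0.1, -6.9]
width: 0.0349
finger_force: 110.4
```

```bash
python3 -c "
import json;S=json.load(open('S.json'));S['kn']=S['kn'][:-2];json.dump(S,open('S.json','w'))"; cp S.json Sb.json; python3 cyc.py target=.45 tramp=.17 guess=.09 N=5 vmax=.22
```

```text
long [0.1095 0.224 ]
t29.875 meas [0.0757 0.0871 0.0983] r -0.0011 est p 0.1096 v 0.2252 a 2.82 rb 0.0018 res [ 0.1 -0.  -0. ] tool [0.4268 0.2665 0.0825] F110 (np.float64(2.8), 108)
p [0.142 0.157 0.17  0.188 0.211 0.235 0.259 0.28  0.302] 
v [0.231 0.104 0.11  0.157 0.19  0.194 0.183 0.172 0.167] r [-0.0251 -0.0135 -0.0041 -0.0038 -0.0091]
[{"linear": [0.0, 0.0, 0.0], "rot": [0.0072, 0.0, 0.0], "jaw": 1}, {"linear": [0.0, 0.0, 0.0], "rot": [0.0035, 0.0, -0.0], "jaw": 1}, {"linear": [0.0, 0.0, 0.0], "rot": [0.0005, 0.0, 0.0], "jaw": 1}, {"linear": [0.0, 0.0, 0.0], "rot": [0.0004, 0.0, 0.0], "jaw": 1}, {"linear": [0.0, 0.0, 0.0], "rot": [0.0021, 0.0, 0.0], "jaw": 1}]
```

Request:
step_arm([
  {"linear": [0,0,0],"rot": [0.0072,0,0],"jaw": 1},
  {"linear": [0,0,0],"rot": [0.0035,0,0],"jaw": 1},
  {"linear": [0,0,0],"rot": [0.0005,0,0],"jaw": 1},
  {"linear": [0,0,0],"rot": [0.0004,0,0],"jaw": 1},
  {"linear": [0,0,0],"rot": [0.0021,0,0],"jaw": 1},
])

```text
time: 30.5
tool_pos: [0.4269, 0.2662, 0.0826]
ee_rot: [[-0.989, 0.147, -0.002], [0.147, 0.989, -0.007], [0.001, -0.008, -1.0]]
ft_force: [-0.4, 0.0, -6.3]
width: 0.0345
finger_force: 110.4
```

```bash
cp S.json Sb.json; python3 cyc.py target=.5 tramp=.14 guess=.22 N=5 vmax=.18
```

```text
long [0.2399 0.2079]
t30.650 meas [0.2093 0.2203 0.2303] r -0.0075 est p 0.2414 v 0.2224 a 3.01 rb 0.0015 res [ 1.2 -0.4 -0.6] tool [0.4269 0.2666 0.0825] F110 (np.float64(2.7), 98)
p [0.281 0.271 0.269 0.286 0.307 0.329 0.351 0.373 0.372] 
v [ 0.246 -0.113  0.025  0.156  0.179  0.179  0.179  0.178  0.   ] r [-0.0751 -0.0198  0.0003 -0.0101 -0.0179]
[{"linear": [0.0, 0.0, 0.0], "rot": [0.021, 0.0, -0.0], "jaw": 1}, {"linear": [0.0, 0.0, 0.0], "rot": [0.0034, 0.0, -0.0], "jaw": 1}, {"linear": [0.0, 0.0, 0.0], "rot": [-0.003, 0.0, 0.0], "jaw": 1}, {"linear": [0.0, 0.0, 0.0], "rot": [0.0003, 0.0, -0.0], "jaw": 1}, {"linear": [0.0, 0.0, 0.0], "rot": [0.0028, 0.0, -0.0], "jaw": 1}]
```

```bash
cp Sb.json S2.json
python3 - <<'E'
from replan import *
go(30.65,2.9,.0018,.005,target=.6,tramp=.19,N=6,vmax=.35)
E
```

```text
long [0.2401 0.21  ]
t30.650 meas [0.2093 0.2203 0.2303] r 0 est p 0.2414 v 0.2233 a 3.06 rb 0.0014 res [ 1.1 -0.4 -0.5] tool [0.4269 0.2666 0.0825] F110 0
p [0.274 0.299 0.32  0.339 0.36  0.377 0.373 0.371 0.369 0.367] 
v [ 0.251  0.19   0.153  0.154  0.174  0.     0.     0.    -0.001 -0.005] r [-0.0245 -0.0276 -0.0242 -0.0214 -0.022  -0.0248]
[{"linear": [0.0, 0.0, 0.0], "rot": [0.0049, 0.0, 0.0], "jaw": 1}, {"linear": [0.0, 0.0, 0.0], "rot": [0.0059, 0.0, -0.0], "jaw": 1}, {"linear": [0.0, 0.0, 0.0], "rot": [0.0048, 0.0, -0.0], "jaw": 1}, {"linear": [0.0, 0.0, 0.0], "rot": [0.0039, 0.0, 0.0], "jaw": 1}, {"linear": [0.0, 0.0, 0.0], "rot": [0.0041, -0.0, 0.0], "jaw": 1}, {"linear": [0.0, 0.0, 0.0], "rot": [0.005, 0.0, -0.0], "jaw": 1}]
```

Request:
step_arm([
  {"linear": [0,0,0],"rot": [0.0049,0,0],"jaw": 1},
  {"linear": [0,0,0],"rot": [0.0059,0,0],"jaw": 1},
  {"linear": [0,0,0],"rot": [0.0048,0,0],"jaw": 1},
  {"linear": [0,0,0],"rot": [0.0039,0,0],"jaw": 1},
  {"linear": [0,0,0],"rot": [0.0041,0,0],"jaw": 1},
  {"linear": [0,0,0],"rot": [0.0041,0,0],"jaw": 1},
])

```text
time: 31.4
tool_pos: [0.4269, 0.2664, 0.0825]
ee_rot: [[-0.989, 0.146, -0.004], [0.146, 0.989, -0.02], [0.001, -0.02, -1.0]]
ft_force: [0.0, 0.1, -6.7]
width: 0.0343
finger_force: 110.4
```

```bash
python3 meas.py .37
```

```text
31.55 p [0.3097 0.3101 0.3102] r [-0.0204 -0.0204 -0.0204] hinge [0.3301 0.3305 0.3306] [228.64 212.92] (np.float64(2.47), 97) [0.4269 0.2664 0.0825] 110.42163133621216
```

Request:
step_arm([
  {"linear": [0,0,0],"rot": [-0.0008,0,0],"jaw": 1},
  {"linear": [0,0,0],"rot": [-0.0014,0,0],"jaw": 1},
  {"linear": [0,0,0],"rot": [-0.0014,0,0],"jaw": 1},
  {"linear": [0,0,0],"rot": [-0.0012,0,0],"jaw": 1},
  {"linear": [0,0,0],"rot": [-0.001,0,0],"jaw": 1},
])

```text
time: 32.17
tool_pos: [0.4269, 0.2664, 0.0825]
ee_rot: [[-0.989, 0.146, -0.003], [0.146, 0.989, -0.017], [0.001, -0.017, -1.0]]
ft_force: [-0.7, 1.0, -6.3]
width: 0.0348
finger_force: 110.4
```

```bash
python3 meas.py .34
```

```text
32.325 p [0.3215 0.3225 0.3239] r [-0.0173 -0.0173 -0.0173] hinge [0.3388 0.3398 0.3412] [230.82 213.32] (np.float64(2.42), 95) [0.4268 0.2664 0.0825] 110.42448163032532
```

Request:
step_arm([
  {"linear": [0,0,0],"rot": [-0.0005,0,0],"jaw": 1},
  {"linear": [0,0,0],"rot": [-0.0008,0,0],"jaw": 1},
  {"linear": [0,0,0],"rot": [-0.0008,0,0],"jaw": 1},
  {"linear": [0,0,0],"rot": [-0.0007,0,0],"jaw": 1},
  {"linear": [0,0,0],"rot": [-0.0006,0,0],"jaw": 1},
  {"linear": [0,0,0],"rot": [-0.0006,0,0],"jaw": 1},
])

```text
time: 33.08
tool_pos: [0.4269, 0.2665, 0.0825]
ee_rot: [[-0.989, 0.146, -0.003], [0.146, 0.989, -0.015], [0.001, -0.015, -1.0]]
ft_force: [0.4, -0.2, -6.1]
width: 0.0345
finger_force: 110.4
```

```bash
python3 meas.py .38
```

```text
33.225 p [0.3487 0.3515 0.3539] r [-0.0154 -0.0154 -0.0154] hinge [0.3641 0.3669 0.3693] [235.59 214.11] (np.float64(2.42), 97) [0.4269 0.2664 0.0825] 110.42596936225891
```

Request:
step_arm([
  {"linear": [0,0,0],"rot": [0,0,0],"jaw": 1},
  {"linear": [0,0,0],"rot": [0,0,0],"jaw": 1},
  {"linear": [0,0,0],"rot": [0,0,0],"jaw": 1},
  {"linear": [0,0,0],"rot": [0,0,0],"jaw": 1},
  {"linear": [0,0,0],"rot": [-0.0005,0,0],"jaw": 1},
  {"linear": [0,0,0],"rot": [-0.001,0,0],"jaw": 1},
  {"linear": [0,0,0],"rot": [-0.0015,0,0],"jaw": 1},
])

```text
time: 34.1
tool_pos: [0.4269, 0.2664, 0.0825]
ee_rot: [[-0.989, 0.146, -0.002], [0.146, 0.989, -0.01], [0.001, -0.011, -1.0]]
ft_force: [0.1, -0.2, -6.5]
width: 0.0348
finger_force: 110.3
```

```bash
python3 meas.py .39
python3 - <<'E'
from h import *; from workcell import r
c=r.read_camera('wrist'); cv2.imwrite('pics/w6.png',c['color'])
E
```

```text
34.25 p [0.3854 0.3855 0.3853] r [-0.0106 -0.0106 -0.0106] hinge [0.396  0.3961 0.3959] [240.59 214.93] (np.float64(2.41), 95) [0.4269 0.2664 0.0825] 110.29312133789062
```

View pics/w6.png

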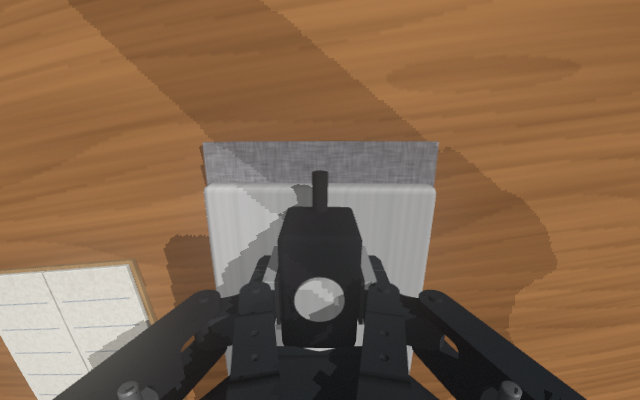

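The wrist view shows the foot square within the mat, with the mat edges at u 203–437 and the foot at 206–436. The stem rests on its stop at hinge ≈ 0.396. I'll level the foot and lower it.

Request:
step_arm([
  {"linear": [0,0,0.002],"rot": [-0.0005,0,0],"jaw": 1},
  {"linear": [0,0,0.007],"rot": [-0.001,0,0],"jaw": 1},
  {"linear": [0,0,0.016],"rot": [-0.0015,0,0],"jaw": 1},
  {"linear": [0,0,0.028],"rot": [-0.002,0,0],"jaw": 1},
  {"linear": [0,0,0.041],"rot": [-0.0025,0,0],"jaw": 1},
  {"linear": [0,0,0.054],"rot": [-0.003,0,0],"jaw": 1},
  {"linear": [0,0,0.067],"rot": [-0.0034,0,0],"jaw": 1},
  {"linear": [0,0,0.08],"rot": [-0.0034,0,0],"jaw": 1},
  {"linear": [0,0,0.091],"rot": [-0.0034,0,0],"jaw": 1},
  {"linear": [0,0,0.099],"rot": [-0.0034,0,0],"jaw": 1},
  {"linear": [0,0,0.104],"rot": [-0.0034,0,0],"jaw": 1},
  {"linear": [0,0,0.107],"rot": [-0.0034,0,0],"jaw": 1},
])

```text
time: 35.8
tool_pos: [0.4268, 0.2659, 0.029]
ee_rot: [[-0.989, 0.146, -0.001], [0.146, 0.989, 0.0], [0.001, 0.0, -1.0]]
ft_force: [-0.0, -0.6, -6.3]
width: 0.0347
finger_force: 110.3
```

```bash
python3 meas.py .4; python3 -c "
from workcell import r
s=r.observe();print(s['ft_force'],s['moment'])"
```

```text
35.95 p [0.3957 0.3954 0.3951] r [ 0.0001 -0.0001 -0.0001] hinge [0.3956 0.3955 0.3952] [247.84 218.4 ] (np.float64(2.23), 78) [0.4268 0.2659 0.0291] 110.30356049537659
[ 0.39432718  0.56147168 -6.41466869] [ 0.31254863  0.63442365 -0.00544803]
```

Request:
step_arm([
  {"linear": [0,0,0.0015],"rot": [0,0,0],"jaw": 1},
  {"linear": [0,0,0.003],"rot": [0,0,0],"jaw": 1},
  {"linear": [0,0,0.0045],"rot": [0,0,0],"jaw": 1},
  {"linear": [0,0,0.006],"rot": [0,0,0],"jaw": 1},
  {"linear": [0,0,0.006],"rot": [0,0,0],"jaw": 1},
])

```text
time: 36.58
tool_pos: [0.4267, 0.2661, 0.0262]
ee_rot: [[-0.989, 0.146, -0.001], [0.146, 0.989, 0.0], [0.001, 0.0, -1.0]]
ft_force: [-2.5, 0.1, -2.0]
width: 0.0346
finger_force: 111.0
```

```bash
python3 meas.py .4; python3 -c "
from workcell import r
s=r.observe();print(s['ft_force'],s['moment'])"
```

```text
36.725 p [0.395  0.3947 0.3949] r [0.0003 0.0003 0.0003] hinge [0.3946 0.3944 0.3946] [247.79 219.64] (np.float64(1.09), 78) [0.4267 0.2661 0.0262] 111.03177666664124
[-2.36139593  0.39353968 -1.77631107] [ 0.07357093  0.4413582  -0.04243497]
```

Request:
step_arm([
  {"linear": [0,0,0.001],"rot": [0,0,0],"jaw": 1},
  {"linear": [0,0,0.002],"rot": [0,0,0],"jaw": 1},
  {"linear": [0,0,0.002],"rot": [0,0,0],"jaw": 1},
])

```text
time: 37.1
tool_pos: [0.4267, 0.2661, 0.026]
ee_rot: [[-0.989, 0.146, -0.001], [0.146, 0.989, 0.001], [0.001, 0.001, -1.0]]
ft_force: [-5.8, -0.7, 10.6]
width: 0.0347
finger_force: 112.6
```

```bash
python3 meas.py .4; python3 -c "
from workcell import r
s=r.observe();print(s['ft_force'],s['moment'])"
```

```text
37.25 p [0.3944 0.3942 0.3941] r [0.0008 0.0007 0.0008] hinge [0.3937 0.3935 0.3933] [247.66 219.76] (np.float64(0.96), 81) [0.4267 0.2661 0.026 ] 112.62694716453552
[-5.82959142 -0.69802926 10.76872907] [-0.55568048  1.01113359 -0.13538008]
```

Request:
step_arm([
  {"linear": [0,0,-0.001],"rot": [0,0,0],"jaw": 1},
  {"linear": [0,0,-0.001],"rot": [0,0,0],"jaw": 1},
  {"linear": [0,0,-0.001],"rot": [0,0,0],"jaw": 1},
], squeeze=20)

```text
time: 37.62
tool_pos: [0.4267, 0.2661, 0.026]
ee_rot: [[-0.989, 0.146, -0.001], [0.146, 0.989, 0.001], [0.001, 0.0, -1.0]]
ft_force: [-4.9, 0.0, 7.2]
width: 0.0348
finger_force: 112.1
```

Request:
step_arm([
  {"linear": [0,0,0],"rot": [0,0,0],"jaw": 0.5},
  {"linear": [0,0,0],"rot": [0,0,0],"jaw": 0.3},
  {"linear": [0,0,0],"rot": [0,0,0],"jaw": 0},
  {"linear": [0,0,0],"rot": [0,0,0],"jaw": 0},
  {"linear": [0,0,0],"rot": [0,0,0],"jaw": 0},
  {"linear": [0,0,0],"rot": [0,0,0],"jaw": 0},
])

```text
time: 38.38
tool_pos: [0.4267, 0.2658, 0.0255]
ee_rot: [[-0.989, 0.146, -0.001], [0.146, 0.989, 0.0], [0.001, -0.0, -1.0]]
ft_force: [-0.1, 0.4, -0.4]
width: 0.0856
finger_force: 0.0
```

```bash
python3 meas.py .4; python3 -c "
from workcell import r
s=r.observe();print(s['ft_force'],s['moment'],s['width'])"
```

```text
38.525 p [0.3935 0.3935 0.3939] r [-0.0001 -0.      0.    ] hinge [0.3935 0.3935 0.3938] [247.74 219.8 ] (np.float64(0.95), 80) [0.4267 0.2659 0.0255] 0.0
[ 0.72243147 -0.1369659   0.99691395] [-0.05281575  0.0280702   0.03525902] 0.08593556525637014
```

Request:
step_arm([
  {"linear": [0,0,-0.02],"rot": [0,0,0],"jaw": 0},
  {"linear": [0,0,-0.06],"rot": [0,0,0],"jaw": 0},
  {"linear": [0,0,-0.12],"rot": [0,0,0],"jaw": 0},
  {"linear": [0.03,0,-0.18],"rot": [0,0,0],"jaw": 0},
  {"linear": [0.06,0,-0.24],"rot": [0,0,0],"jaw": 0},
  {"linear": [0.06,0,-0.3],"rot": [0,0,0],"jaw": 0},
  {"linear": [0.06,0,-0.35],"rot": [0,0,0],"jaw": 0},
  {"linear": [0.06,0,-0.35],"rot": [0,0,0],"jaw": 0},
  {"linear": [0.06,0,-0.35],"rot": [0,0,0],"jaw": 0},
])

```text
time: 39.65
tool_pos: [0.3967, 0.27, 0.2003]
ee_rot: [[-0.989, 0.146, -0.001], [0.146, 0.989, -0.0], [0.001, -0.0, -1.0]]
ft_force: [0.1, -0.4, 0.4]
width: 0.0852
finger_force: 0.0
```

Run:
```python
from h import *; from workcell import r
c=r.read_camera('top'); d=r.read_camera('scene')
cv2.imwrite('pics/end.png',np.vstack([cv2.resize(c['color'][130:330,150:450],(450,300)),cv2.resize(d['color'][100:360,180:570],(450,300))]))
# expected outlines
X=np.array([.4267,.266])+.085*np.array([np.cos(.1465),-np.sin(.1465)]); print('lamp est',X)
g=cv2.cvtColor(c['color'],cv2.COLOR_BGR2HSV); m=((g[...,1]<60)).astype(np.uint8); q=np.zeros_like(m); q[190:315,170:275]=m[190:315,170:275]
q=cv2.morphologyEx(q,cv2.MORPH_OPEN,np.ones((3,3))); cs=max(cv2.findContours(q,0,2)[0],key=cv2.contourArea); print(cv2.minAreaRect((plane(c,cs[:,0],.004)[:,:2]*1000).astype(np.float32)))
b=((g[...,1]<60)&(g[...,2]>150)).astype(np.uint8); q=np.zeros_like(m); q[235:315,170:275]=b[235:315,170:275]
cs=max(cv2.findContours(q,0,2)[0],key=cv2.contourArea); rr=cv2.minAreaRect((plane(c,cs[:,0],.018)[:,:2]*1000).astype(np.float32)); print(rr,cv2.boxPoints(rr))
```

```text
lamp est [0.51078948 0.253592  ]
((501.65093994140625, 252.5660400390625), (188.73587036132812, 334.87005615234375), 81.69400787353516)
((473.85626220703125, 260.03375244140625), (142.53880310058594, 179.99085998535156), 86.8879165649414) [[380.1244  193.75525]
 [559.8498  183.98364]
 [567.58813 326.31226]
 [387.86273 336.08386]]
```

View pics/end.png

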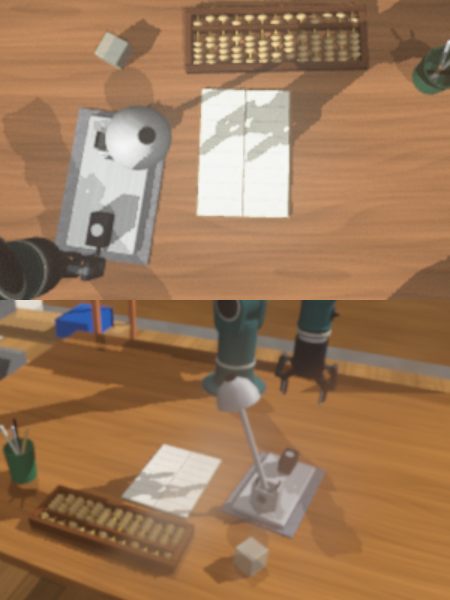

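The final views show the lamp standing centred and square on the mat, its head leaning towards the book and the gripper clear. I'm handing it in.

```bash
python3 -c "
from workcell import r
print(r.job_done())"
```

```text
the job is handed in; nothing more can be done
None
```

I handed the job in at about 40 s, with no verdict shown: the stem read within 0.12 rad of vertical at every check of the carry, about 20 s, and the lamp now stands centred and square on the mat, switch block to the robot, stem on its right-hand stop, released.

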